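# Build up the knob tester's drive spindle

## Task

Build up the drive spindle that stands on its square foot: slide the ball bearing down over the shaft onto the thick journal at the bottom, then the toothed pulley, the plain spacer sleeve, the slotted encoder disc with its hub upwards, and last the eared clamp collar. Each part must sit flat and fully home on the one below it, with nothing held at the end, and the little threadlock bottle must not be knocked over.

Things in the scene. Friction and masses are not known exactly. Their poses are not given: they have to be found in the camera images.
- spindle_seat (a point): Fixed upright steel shaft on a square foot (84 x 84 x 10 mm). Point: on its axis at the bearing's shoulder (30 mm diameter), 24 mm above the bench; z up. Above it: 20 mm journal for 7 mm, cone to 12 mm diameter at 11 mm, 12 mm shaft up to 80 mm, nose tapering to 5 mm at 90 mm (tip, 114 mm above the bench). Below, a boss of 42 mm diameter. Parts have smooth bores and drop on.
- bearing_mid (a point): Ball bearing, loose, lying flat: ring of 42 mm outer diameter, 12 mm high, bore 22 mm, bright inner and outer rings with a dark shield between. Point: its centre, half-way up; z is its axis, up. Home when 6 mm above spindle_seat.
- pulley_mid (a point): Toothed belt pulley, loose, lying flat: flanges of 48 mm diameter above and below a toothed rim, 18 mm high, bore 14 mm. Point: its centre, half-way up; z is its axis, up. Home, on the bearing, when 21 mm above spindle_seat.
- sleeve_mid (a point): Plain spacer sleeve, loose, standing on end: smooth tube, 26 mm outer diameter, 20 mm high, bore 14 mm. Point: its centre, half-way up; z is its axis, up. Home, on the pulley, when 40 mm above spindle_seat.
- encoder_mid (a point): Encoder disc, loose, lying flat, hub up: disc of 62 mm diameter, 4 mm thick, with a ring of radial slots; on it a hub of 26 mm diameter, its top 16 mm above the disc's underside; bore 14 mm. Grip the hub, above the disc. Point: on the axis, 8 mm above the underside; z is its axis, up. Home, on the sleeve, when 58 mm above spindle_seat.
- collar_mid (a point): Clamp collar, loose, lying flat: dark ring, 34 mm outer diameter, 12 mm high, bore 14 mm, slit, with two ears and a cross screw standing out to 26 mm from the axis on its +x side (19 mm wide there). Grip it along its own y, beside the ears. Point: on the axis, half-way up; x points to the ears, z is its axis, up. Home, on the encoder's hub, when 72 mm above spindle_seat.
- bottle_mid (a point): Threadlock bottle, a bystander, standing: red bottle of 27 mm diameter with a white pointed cap, 82 mm high. The point is on its axis, 41 mm up; z is its axis, up.
- cobot_base (a point): Idle white and grey cobot in the middle of the bench, fixed, an obstacle between the left and the right half. Point: the middle of its base, on the bench. The base reaches 95 mm from it all round and is 100 mm high; on it stands a column, within 75 mm of the point and 310 mm high, and from that its arm leads off away from the robot (+x). Round its near side all is free.
Things that resemble listed ones, but are neither listed nor needed, are in the scene too. Leave any turquoise look-alike of the part that bears pulley_mid alone.

How it is judged (in metres and radians):
On the way, in this order (a step that is already met when the one before it is completed fails the run):
1. the ball bearing is down on the journal at the foot of the spindle (horizontal distance between bearing_mid and spindle_seat below 0.004 m and z of bearing_mid in the frame of spindle_seat between 0.003 and 0.009 m and angle between bearing_mid's own z axis and vertical below 0.1 rad), for 0.2 s.
2. the toothed pulley sits on the bearing (horizontal distance between pulley_mid and spindle_seat below 0.004 m and z of pulley_mid in the frame of spindle_seat between 0.018 and 0.024 m and angle between pulley_mid's own z axis and vertical below 0.1 rad), for 0.2 s.
3. the spacer sleeve sits on the pulley (horizontal distance between sleeve_mid and spindle_seat below 0.004 m and z of sleeve_mid in the frame of spindle_seat between 0.037 and 0.043 m and angle between sleeve_mid's own z axis and vertical below 0.1 rad), for 0.2 s.
4. the encoder disc sits on the sleeve, hub up (horizontal distance between encoder_mid and spindle_seat below 0.004 m and z of encoder_mid in the frame of spindle_seat between 0.055 and 0.061 m and angle between encoder_mid's own z axis and vertical below 0.1 rad), for 0.2 s.
5. the clamp collar sits on the hub of the encoder disc (horizontal distance between collar_mid and spindle_seat below 0.004 m and z of collar_mid in the frame of spindle_seat between 0.069 and 0.075 m and angle between collar_mid's own z axis and vertical below 0.1 rad), for 0.2 s.
At the end, for the whole second after the job is handed in: All five parts are on the spindle, from the bottom: bearing, pulley, sleeve, encoder disc, collar; each within 4 mm of the shaft's axis, within 3 mm of its home height and level within 0.1 rad, released and at rest (all of step 1 and all of step 2 and all of step 3 and all of step 4 and all of step 5); the robot touches nothing.
It fails at once if the threadlock bottle is knocked over (angle between bottle_mid's own z axis and vertical above 0.6 rad).
It also fails if it takes over 141 s, if anything falls off the work surface, if the arm or the gripper's body presses on something with over 40 N, if the wrist force passes 120 N, or if a joint passes its speed limit or range.

## Robot

A 6-joint arm with a two-finger parallel gripper is mounted at the origin on a cart in front of the work surface, level with it; the furniture and walls round the work are solid. World frame = base frame: x ahead of the robot, y to its left, z up, the work surface at z = 0. Lengths are in mm, angles in degrees, forces in N, time in s.
With the tool pointing down it reaches from about 300 to 850 mm from the base axis. Payload 4.2 kg.
Tool frame: the origin (TCP) lies midway between the tips of the shut fingers; the grasp point (between the pads) lies env.hold_point_z behind it (env.hold_point_z is the distance from the TCP to the grasp point, in mm); z points along the fingers, y is the line along which they close (so a half turn about z gives the same grasp; the last joint's range is limited). The gripper opens to 91 mm and grips with 3 to 60 N. Pads are 32 mm wide; open, the fingers measure 118 mm over their backs; the gripper's body (76 mm by 178 mm) begins 60 mm behind the grasp point.
Start: joints at [68.583, 18.312, 89.639, -0, 72.044, -1.146], TCP at [199.221, 539.404, 184.176] pointing down, gripper open.
Joint ranges: [-177.97, 177.97], [-48.28, 115.42], [12.27, 149.76], [-77.06, 257.06], [2.81, 150.46], [-146.56, 146.56]. Speed limits (degrees/s): [147.25, 147.25, 180, 180, 180, 180].

## Interface

Orientations are given as [roll, pitch, yaw] about the fixed x, y, z axes, in that order (R = Rz(yaw) Ry(pitch) Rx(roll)).
In Python, from workcell import env, viewer, spotter gives the robot as it stands.
- The arm moves only by the tool apply_moves, never from a script. Its arguments are lists of equal length, an entry for each row: "delta_pos": the shift along the world's x, y, z normalised to -1 to 1, where 1 is 120 mm, a list of three; "rot": the turn, a rotation vector about the world's x, y, z normalised to -1 to 1, where 1 is 1.5 rad, a list of three; "hand": the opening, from 0 (shut) to 1 (fully open). A call has 1 to 10 rows; each row is the pose to reach, as a shift and turn from the pose commanded when the call began; what a row does not reach only later rows make up. A row lasts 1/12 s, in which the tool goes at most 41.7 mm and 7.16 degrees, less where a joint would pass 70% of its speed; a pose out of reach is approached as far as the arm can. A call with a number of a shift or a turn outside -1 to 1 is refused whole. A call with a gripper value outside its range is refused whole. The fingers move at their own pace and stop on an object; "newtons" is the grip in N (left out, the last holds). Time passes only in rows, so rows that repeat a pose let the fingers close. It gives the time, the measured TCP pose, the force, the opening and the grip force at its end, in the units of the state.
- env.state(): the state, without advancing time (a new reading comes with each control period).
- viewer.grab_frame(name): name is "scene" or "top" or "wrist"; returns a dict with "pixels" (384x512x3 uint8, red, green, blue), "camera_matrix" (3x3 intrinsics, pixels), "R" (3x3) and "t" (3): a world point X has camera coordinates R X + t; the wrist camera has in their place "mount" (4x4, takes a point from camera to tool coordinates, whose origin is the TCP and whose axes are the flange's). Camera axes: x right, y down, z forward; pixel columns grow to the right and rows downward; lengths in mm; the calibration is good to about 2 mm. A picture is of the moment at which its call begins: read the wrist's pose just before it. There is no depth.
- env.job_done(): hands the job in; it is judged then, once.
Trained networks look in a picture, given as the dict that the camera call returned (one of the last four; its "shot" number tells which), for a name from the list of things; names that differ only in an ending like _2 or _b are one class to them, and where a whole thing is asked for, a point or a joint stands for the part that bears it (a point fixed in the world has none). Each returns a list of dicts, best first, with "score" (0 to 1); they miss things now and then, are a little off and sometimes report something else, mostly with a low value. They report only what shows in the picture. A call takes as long as a camera call. They do not tell look-alikes from the thing itself.
- spotter.trace(picture, query): "mask" (384x512 bool, what is visible of it) and "box" ([centre column, centre row, width, height] in pixels, round what is visible of it).
- spotter.landmark_of(picture, query): "position" ([column, row] in pixels: a listed point, or the origin of a listed thing).
The state is a dict: "time_s": time; "qpos": joint angles; "qvel": joint speeds; "effort": joint torques, N m; "ee_pos": TCP position; "ee_rot": TCP orientation; "force": force on the tool from outside, world axes, zero at the start; "torque": the same for the moment, N m; "gripper_width": finger opening in mm; "gripper_force": force on a finger pad.
Only numpy, scipy, OpenCV 4.12 (cv2) and the standard library are available. Lean on these libraries where they do the work, as an engineer would, in place of code of your own. Each camera call takes 0.05 s, during which the arm holds its last target. There are 200 camera calls.

## Working session

There is one attempt and no reset: what is moved stays moved. The work goes in short steps, Python scripts to look and compute and a tool call to move; the robot and the scene stay as the last step left them, time stands still between calls to the robot, and variables do not carry over. Pictures are saved under pics/ and viewed, at most 14 in all, crops included, and the job is handed in when it is done.

Besides the shell and the picture viewer there is one more tool, called after "Call:" as name(argument=value, ...), one argument or row to a line, values as JSON. apply_moves: Moves the arm, as the interface text tells. Its arguments: {"type":"object","properties":{"delta_pos":{"type":"array"},"rot":{"type":"array"},"hand":{"type":"array"},"newtons":{"type":"number"}},"required":["delta_pos","rot","hand"]}

```bash
mkdir -p pics
cat > h.py <<'E'
import numpy as np, cv2
from workcell import env, viewer, spotter
from scipy.spatial.transform import Rotation as Ro
def world_cam(p, st=None):
    if 'mount' in p:
        T=np.eye(4); T[:3,:3]=Ro.from_euler('xyz',st['ee_rot'],degrees=True).as_matrix(); T[:3,3]=st['ee_pos']
        M=T@np.array(p['mount']); return M[:3,:3],M[:3,3]
    R=np.array(p['R']); return R.T,-R.T@np.array(p['t'])
def ray(p,uv,z,st=None):
    Rc,c=world_cam(p,st); d=Rc@np.linalg.inv(p['camera_matrix'])@[uv[0],uv[1],1]
    return c+d*(z-c[2])/d[2]
def proj(p,X,st=None):
    Rc,c=world_cam(p,st); v=np.array(p['camera_matrix'])@(Rc.T@(np.array(X)-c)); return v[:2]/v[2]
def save(p,n): cv2.imwrite('pics/'+n,cv2.cvtColor(p['pixels'],cv2.COLOR_RGB2BGR))
H={'spindle_seat':24,'bearing_mid':6,'pulley_mid':9,'sleeve_mid':10,'encoder_mid':8,'collar_mid':6,'bottle_mid':41,'cobot_base':0}
def look(cam,names=H,zs=H):
    st=env.state(); p=viewer.grab_frame(cam)
    for n in names:
        for d in spotter.landmark_of(p,n)[:4]:
            print(cam,n,np.round(d['position']),round(d['score'],2),np.round(ray(p,d['position'],zs[n],st),1))
    return st,p
E
python3 - <<'E'
from h import *
s=env.state(); print(s, env.hold_point_z)
for c in ['top','scene','wrist']:
    st,p=look(c); save(p,c+'0.png'); print(np.round(world_cam(p,st)[1]))
    if c=='wrist':print(p['mount'],p['camera_matrix'])
E
```

```text
{'time_s': 0.0, 'qpos': array([ 6.85826642e+01,  1.83512812e+01,  8.97072677e+01,  1.06585987e-04,
        7.20427195e+01, -1.14529974e+00]), 'qvel': array([ 0.03934767, -0.00351204, -0.04031589,  0.04976093,  0.08789764,
        0.0612211 ]), 'effort': array([-6.53723646e-05, -4.12468314e+01, -2.31973654e+01,  7.27739884e-02,
        4.55429172e-02, -1.18541038e-04]), 'ee_pos': array([199.01301137, 538.86436423, 183.31809094]), 'ee_rot': array([-1.79898754e+02, -2.12545920e-03,  1.59727929e+02]), 'force': array([-1.01892372, -0.54588588,  0.51379366]), 'torque': array([-0.00126648,  0.03861052,  0.01790134]), 'gripper_force': 0.0, 'gripper_width': 91.24585203948791} 18.8
top spindle_seat [158. 232.] 0.61 [410.5 242.6  24. ]
top bearing_mid [202. 230.] 0.47 [414.7 130.6   6. ]
top pulley_mid [330. 238.] 0.69 [ 387.9 -204.5    9. ]
top pulley_mid [321. 160.] 0.68 [ 599.1 -193.9    9. ]
top pulley_mid [353. 157.] 0.63 [ 604.1 -280.     9. ]
top pulley_mid [180. 140.] 0.49 [665.5 194.2   9. ]
top sleeve_mid [296. 219.] 0.51 [ 439.7 -118.5   10. ]
top encoder_mid [173. 188.] 0.67 [530.3 
[... 415 characters left out ...]
eve_mid [306. 171.] 0.71 [ 436.5 -121.6   10. ]
scene encoder_mid [242. 288.] 0.65 [524.2 206.5   8. ]
scene collar_mid [294. 131.] 0.62 [ 485.1 -250.9    6. ]
scene bottle_mid [289. 206.] 0.69 [459.5  12.3  41. ]
scene cobot_base [305. 169.] 0.26 [ 440.7 -133.6    0. ]
[411. 622. 905.]
[119. 569. 383.]
[[-8.03190882e-04 -9.54733679e-01 -2.97460850e-01  8.55841762e+01]
 [ 9.99999317e-01 -1.01952446e-03  5.72122358e-04  2.41610772e-01]
 [-8.49493096e-04 -2.97460188e-01  9.54733845e-01 -1.99113849e+02]
 [ 0.00000000e+00  0.00000000e+00  0.00000000e+00  1.00000000e+00]] [[344.57920926   0.         254.31022965]
 [  0.         344.57920926 193.17084177]
 [  0.           0.           1.        ]]
```

View pics/top0.png

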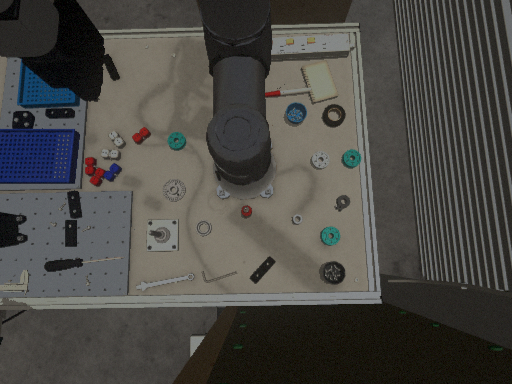

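View pics/scene0.png

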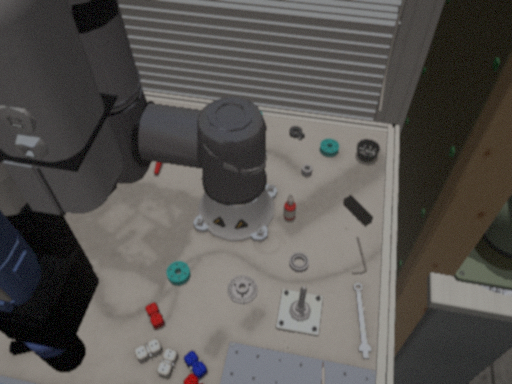

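The real pulley candidates in the top image are turquoise (330,237), turquoise (352,158), turquoise (176,141) and light grey at (320,160). The grey one at about (599,-194) fits, since turquoise look-alikes are excluded. I'll confirm it in a crop before reaching. The spindle is at (158,232), bearing (204,228), encoder (174,190), bottle (246,211), sleeve (297,219) and collar (343,202). First I'll move over the left group.

Call:
apply_moves(
  delta_pos=[
    [0.65,-1,0],
    [0.65,-1,0],
    [0.65,-1,0],
    [0.65,-1,0],
  ],
  rot=[
    [0,0,0],
    [0,0,0],
    [0,0,0],
    [0,0,0],
  ],
  hand=[1,1,1,1],
  newtons=15,
)

```text
time_s: 1.68
ee_pos: [278.6, 415.7, 184.2]
ee_rot: [-179.9, 0.1, 159.6]
force: [-0.8, -0.1, -0.5]
gripper_width: 90.9
gripper_force: 0.0
```

Call:
apply_moves(
  delta_pos=[
    [0.65,-1,0],
    [0.65,-1,0],
    [0.65,-1,0],
    [0.65,-1,0],
  ],
  rot=[
    [0,0,0],
    [0,0,0],
    [0,0,0],
    [0,0,0],
  ],
  hand=[1,1,1,1],
)

```text
time_s: 2.02
ee_pos: [356.8, 295.8, 184.4]
ee_rot: [-179.9, 0.1, 159.6]
force: [0.1, 0.3, -0.5]
gripper_width: 91.6
gripper_force: 0.0
```

Call:
apply_moves(
  delta_pos=[
    [0.65,-1,0],
    [0.65,-1,0],
    [0.65,-1,0],
    [0.65,-1,0],
    [0.65,-1,0],
    [0.65,-1,0],
  ],
  rot=[
    [0,0,0],
    [0,0,0],
    [0,0,0],
    [0,0,0],
    [0,0,0],
    [0,0,0],
  ],
  hand=[1,1,1,1,1,1],
)

```text
time_s: 2.52
ee_pos: [433.4, 178.9, 184.2]
ee_rot: [180.0, -0.0, 159.6]
force: [-0.2, 0.1, 1.1]
gripper_width: 91.3
gripper_force: 0.0
```

Run:
```python
from h import *
st,p=look('wrist',['spindle_seat','bearing_mid','encoder_mid'])
print(st['ee_pos'],st['ee_rot'],st['time_s']); save(p,'w1.png')
for d in spotter.trace(p,'spindle_seat')[:1]+spotter.trace(p,'bearing_mid')[:2]: print(d['box'],d['score'])
t=viewer.grab_frame('top'); c=t['pixels'][130:300,270:385]; cv2.imwrite('pics/crop.png',cv2.resize(c[:,:,::-1],None,fx=3.5,fy=3.5,interpolation=cv2.INTER_CUBIC))
```

```text
wrist spindle_seat [293. 120.] 0.83 [399.  234.8  24. ]
wrist bearing_mid [208. 171.] 0.68 [421.  128.7   6. ]
wrist encoder_mid [302. 229.] 0.55 [524.2 205.8   8. ]
[433.4487166  178.87177499 184.17482793] [ 1.79972254e+02 -2.96382127e-02  1.59575463e+02] 2.5167
[294.8, 120.6, 92.8, 100.6] 0.93
[208.3, 173.0, 37.4, 36.8] 0.62
```

View pics/w1.png

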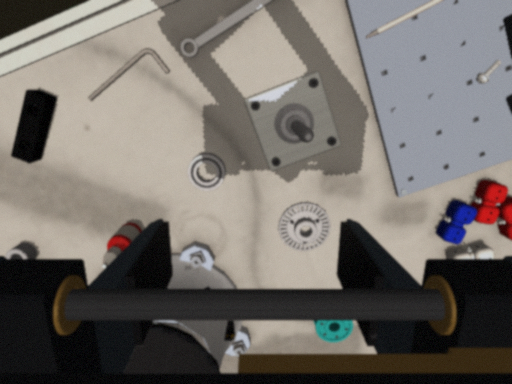

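View pics/crop.png

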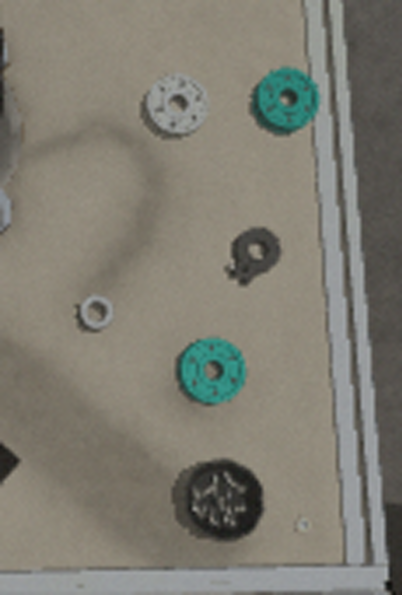

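The crop confirms it: the light-grey toothed wheel at crop (178,104), i.e. top (320,160), is the pulley, and the two turquoise ones stay put. The collar's ears point to about 140° in world. In the wrist view the bearing is at (208,170), the spindle foot is centred near (294,120), and the bottle is at (125,240). Next I approach the bearing.

Call:
apply_moves(
  delta_pos=[
    [-0.1,-0.42,-0.4],
    [-0.1,-0.42,-0.8],
    [-0.1,-0.42,-0.8],
    [-0.1,-0.42,-0.8],
    [-0.1,-0.42,-0.8],
    [-0.1,-0.42,-0.8],
  ],
  rot=[
    [0,0,0],
    [0,0,0],
    [0,0,0],
    [0,0,0],
    [0,0,0],
    [0,0,0],
  ],
  hand=[1,1,1,1,1,1],
)

```text
time_s: 3.37
ee_pos: [423.0, 130.1, 89.8]
ee_rot: [179.9, 0.2, 159.8]
force: [-0.2, 0.6, 0.4]
gripper_width: 91.1
gripper_force: 0.0
```

Run:
```python
from h import *
st,p=look('wrist',['spindle_seat','bearing_mid'])
print(st['ee_pos'])
for d in spotter.trace(p,'bearing_mid')[:2]: print(d['box'],d['score'],ray(p,d['box'][:2],9,st))
save(p,'w2.png')
```

```text
wrist spindle_seat [375. 124.] 0.86 [400.5 236.8  24. ]
wrist bearing_mid [251. 188.] 0.81 [420.6 128.6   6. ]
[422.95275907 130.11184254  89.79869575]
[249.9, 188.9, 45.5, 47.4] 0.62 [420.02551861 127.84315868   9.        ]
```

View pics/w2.png

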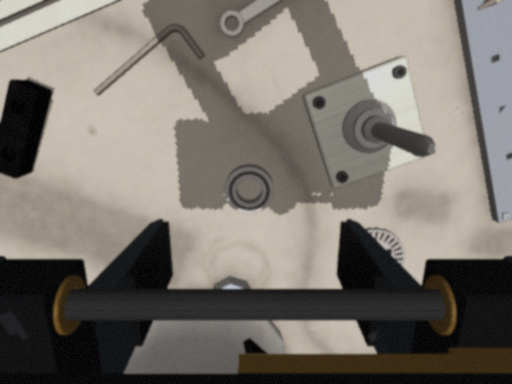

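Call:
apply_moves(
  delta_pos=[
    [-0.02,-0.012,-0.3],
    [-0.02,-0.012,-0.55],
    [-0.02,-0.012,-0.7],
    [-0.02,-0.012,-0.7],
    [-0.02,-0.012,-0.7],
    [-0.02,-0.012,-0.7],
    [-0.02,-0.012,-0.7],
    [-0.02,-0.012,-0.7],
    [-0.02,-0.012,-0.7],
    [-0.02,-0.012,-0.7],
  ],
  rot=[
    [0,0,0],
    [0,0,0],
    [0,0,0],
    [0,0,0],
    [0,0,0],
    [0,0,0],
    [0,0,0],
    [0,0,0],
    [0,0,0],
    [0,0,0],
  ],
  hand=[1,1,1,1,0.3,0.3,0.3,0.3,0.3,0.3],
  newtons=20,
)

```text
time_s: 4.4
ee_pos: [419.3, 127.7, 4.8]
ee_rot: [179.9, 0.1, 159.7]
force: [0.2, -0.0, -0.2]
gripper_width: 54.1
gripper_force: 0.0
```

Call:
apply_moves(
  delta_pos=[
    [0,0,0],
    [0,0,0],
    [0,0,0],
    [0,0,0],
    [0,0,0.2],
    [0,0,0.5],
    [0,0,0.8],
    [0,0,1],
    [0,0,1],
    [0,0,1],
  ],
  rot=[
    [0,0,0],
    [0,0,0],
    [0,0,0],
    [0,0,0],
    [0,0,0],
    [0,0,0],
    [0,0,0],
    [0,0,0],
    [0,0,0],
    [0,0,0],
  ],
  hand=[0.3,0.3,0.3,0.3,0.3,0.3,0.3,0.3,0.3,0.3],
)

```text
time_s: 5.23
ee_pos: [419.6, 127.8, 125.2]
ee_rot: [179.9, 0.1, 159.7]
force: [-0.1, -1.3, -0.3]
gripper_width: 27.9
gripper_force: 0.0
```

Run:
```python
from h import *
st,p=look('wrist',['spindle_seat','bearing_mid'],{'spindle_seat':24,'bearing_mid':127})
print(st['ee_pos'],st['gripper_width'],st['gripper_force'])
for d in spotter.trace(p,'bearing_mid')[:2]: print(d['box'],d['score'],ray(p,d['box'][:2],130,st))
save(p,'w3.png')
```

```text
wrist spindle_seat [366. 125.] 0.66 [403.1 237.3  24. ]
wrist bearing_mid [254. 181.] 0.65 [389.9 139.1 127. ]
[419.59616826 127.76551157 125.24929019] 27.863129071501454 0.0
[254.4, 181.9, 45.4, 48.1] 0.85 [389.74704181 139.22139627 130.        ]
```

View pics/w3.png

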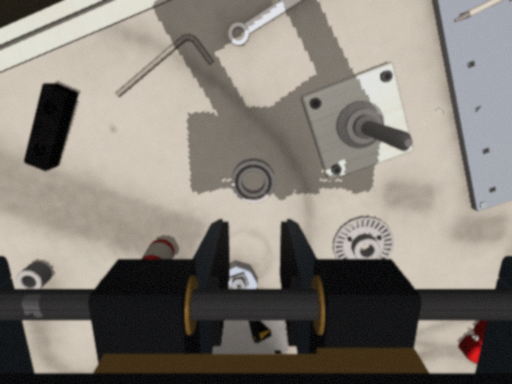

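Missed: the bearing is still on the bench at (254,181), right below the TCP, and the fingers closed to 28 mm. I'll redo the grasp lower, with more closing time and a check before lifting.

Run:
```python
from h import *
st,p=look('wrist',['spindle_seat','bearing_mid'])
for d in spotter.trace(p,'bearing_mid')[:1]: print(ray(p,d['box'][:2],9,st),st['ee_pos'])
```

```text
wrist spindle_seat [366. 128.] 0.87 [402.4 234.8  24. ]
wrist spindle_seat [367. 251.] 0.2 [515.5 205.7  24. ]
[420.09030525 128.65310004   9.        ] [417.62592305 127.22637977 122.69506678]
```

Call:
apply_moves(
  delta_pos=[
    [0,0,0],
    [0,0,0],
    [0,0,0],
    [0,0,-0.3],
    [0,0,-0.6],
    [0,0,-0.85],
    [0,0,-0.85],
    [0,0,-0.85],
  ],
  rot=[
    [0,0,0],
    [0,0,0],
    [0,0,0],
    [0,0,0],
    [0,0,0],
    [0,0,0],
    [0,0,0],
    [0,0,0],
  ],
  hand=[0.8,0.8,0.8,0.8,0.8,0.8,0.8,0.8],
)

```text
time_s: 6.3
ee_pos: [417.9, 127.3, 21.6]
ee_rot: [-179.9, -0.2, 159.7]
force: [1.2, 0.8, 0.4]
gripper_width: 72.4
gripper_force: 0.0
```

Call:
apply_moves(
  delta_pos=[
    [0.012,0.008,-0.1],
    [0.012,0.008,-0.168],
    [0.012,0.008,-0.168],
    [0.012,0.008,-0.168],
    [0.012,0.008,-0.168],
    [0.012,0.008,-0.168],
    [0.012,0.008,-0.168],
    [0.012,0.008,-0.168],
    [0.012,0.008,-0.168],
    [0.012,0.008,-0.168],
  ],
  rot=[
    [0,0,0],
    [0,0,0],
    [0,0,0],
    [0,0,0],
    [0,0,0],
    [0,0,0],
    [0,0,0],
    [0,0,0],
    [0,0,0],
    [0,0,0],
  ],
  hand=[0.8,0.8,0,0,0,0,0,0,0,0],
  newtons=25,
)

```text
time_s: 7.13
ee_pos: [420.3, 128.5, 2.1]
ee_rot: [180.0, 0.0, 159.7]
force: [0.9, 0.2, 0.2]
gripper_width: 22.7
gripper_force: 0.0
```

Run:
```python
from h import *
st,p=look('wrist',['bearing_mid'])
print(st['gripper_width'],st['gripper_force']); save(p,'w4.png')
```

```text
wrist bearing_mid [250. 236.] 0.58 [421.9 125.2   6. ]
22.71783183151957 0.0
```

View pics/w4.png

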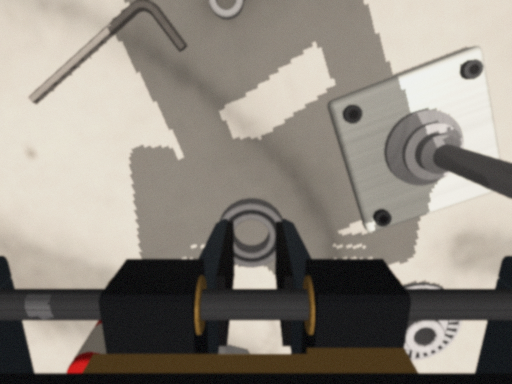

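The fingers at (218,235) and (286,235) overlap the ring at (250,230) with no contact force, so I need a side view to see why.

Run:
```python
from h import *
st=env.state(); p=viewer.grab_frame('scene')
u=proj(p,st['ee_pos']); print(u, proj(p,[420.3,128.6,0]), proj(p,[420.3,128.6,12]),st['ee_pos'],st['gripper_width'])
x,y=map(int,u); c=p['pixels'][max(0,y-70):y+50,max(0,x-70):x+70]
cv2.imwrite('pics/s1.png',cv2.resize(c[:,:,::-1],None,fx=5,fy=5,interpolation=cv2.INTER_CUBIC))
```

```text
[298.23219231 264.27915897] [298.13889151 264.77489848] [298.52281431 262.02776279] [420.25178454 128.51427216   2.04348931] 14.418210874812626
```

View pics/s1.png

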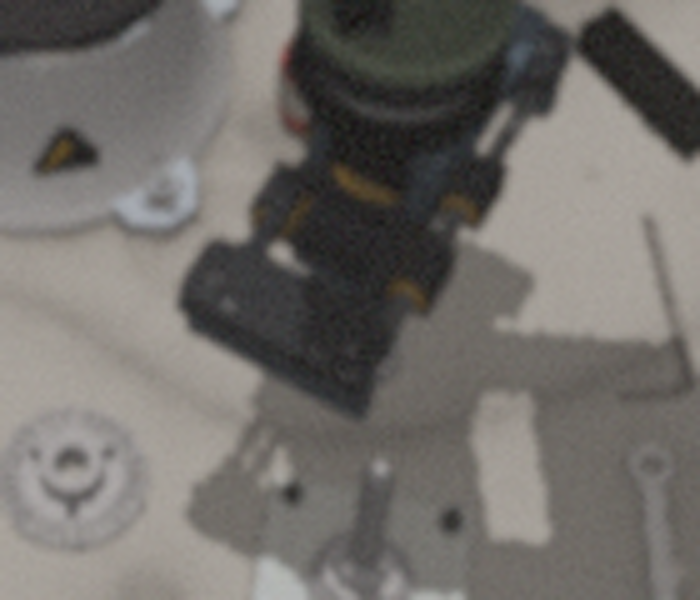

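Run:
```python
from h import *
p=viewer.grab_frame('wrist'); 
def t(pos,corn):
    st={'ee_pos':np.array(pos),'ee_rot':[180,0,159.65]}
    P=[ray(p,c,10,st)[:2] for c in corn]; 
    print([round(np.linalg.norm(P[i]-P[(i+1)%len(P)]),1) for i in range(len(P))], np.mean(P,0))
t([433.4,179,184.2],[(246,100),(318,73),(340,143),(275,167)])
t([421.2,129,88.2],[(304,95),(404,57),(424,155),(333,188)])
t([420.3,128.6,2],[(330,103),(478,47),(503,178),(368,230)])
s=env.state(); print(s['gripper_width'],s['ee_pos'],s['force'],s['gripper_force'])
```

```text
[np.float64(78.6), np.float64(77.0), np.float64(75.0), np.float64(78.4)] [402.79318892 236.9059122 ]
[np.float64(78.8), np.float64(78.9), np.float64(77.5), np.float64(80.0)] [400.62793088 231.83093142]
[np.float64(79.2), np.float64(74.8), np.float64(81.0), np.float64(78.9)] [400.95061391 233.89132706]
6.462972233656976 [420.23311286 128.51589952   1.98541405] [-0.04696961 -0.51202181  0.06688959] 0.0
```

Call:
apply_moves(
  delta_pos=[
    [0,0,0],
    [0,0,0],
    [0,0,0],
    [0,0,0],
    [0,0,0],
    [0,0,0],
    [0,0,-0.015],
    [0,0,-0.015],
    [0,0,-0.03],
    [0,0,-0.03],
  ],
  rot=[
    [0,0,0],
    [0,0,0],
    [0,0,0],
    [0,0,0],
    [0,0,0],
    [0,0,0],
    [0,0,0],
    [0,0,0],
    [0,0,0],
    [0,0,0],
  ],
  hand=[0.75,0.75,0.75,0.75,0.75,0.75,0.75,0.75,0.75,0.75],
)

```text
time_s: 8.17
ee_pos: [420.0, 128.5, -1.9]
ee_rot: [-180.0, -0.0, 159.7]
force: [0.5, -0.4, 0.3]
gripper_width: 67.8
gripper_force: 0.0
```

TCP reads −1.9 with no contact, so the real tips are higher than the reading. I'll keep probing gently.

Call:
apply_moves(
  delta_pos=[
    [0,0,-0.02],
    [0,0,-0.02],
    [0,0,-0.035],
    [0,0,-0.035],
  ],
  rot=[
    [0,0,0],
    [0,0,0],
    [0,0,0],
    [0,0,0],
  ],
  hand=[0.75,0.75,0.75,0.75],
)

```text
time_s: 8.5
ee_pos: [420.1, 128.5, -6.1]
ee_rot: [-180.0, -0.0, 159.7]
force: [-0.6, 0.3, -0.3]
gripper_width: 68.4
gripper_force: 0.0
```

Call:
apply_moves(
  delta_pos=[
    [0,0,-0.015],
    [0,0,-0.015],
    [0,0,-0.015],
  ],
  rot=[
    [0,0,0],
    [0,0,0],
    [0,0,0],
  ],
  hand=[0.75,0.75,0.75],
)

```text
time_s: 8.75
ee_pos: [420.2, 128.5, -7.7]
ee_rot: [-180.0, -0.0, 159.7]
force: [-0.7, -0.3, 0.3]
gripper_width: 68.1
gripper_force: 0.0
```

Call:
apply_moves(
  delta_pos=[
    [0,0,-0.017],
    [0,0,-0.017],
    [0,0,-0.017],
  ],
  rot=[
    [0,0,0],
    [0,0,0],
    [0,0,0],
  ],
  hand=[0.75,0.75,0.75],
)

```text
time_s: 9.0
ee_pos: [420.2, 128.5, -9.7]
ee_rot: [-180.0, -0.0, 159.7]
force: [-0.6, 0.6, 0.5]
gripper_width: 68.7
gripper_force: 0.0
```

Call:
apply_moves(
  delta_pos=[
    [0,0,-0.017],
    [0,0,-0.017],
    [0,0,-0.017],
  ],
  rot=[
    [0,0,0],
    [0,0,0],
    [0,0,0],
  ],
  hand=[0.75,0.75,0.75],
)

```text
time_s: 9.25
ee_pos: [420.1, 128.5, -11.8]
ee_rot: [-180.0, -0.0, 159.7]
force: [0.4, 0.0, -0.5]
gripper_width: 68.2
gripper_force: 0.0
```

Call:
apply_moves(
  delta_pos=[
    [0,0,0],
    [0,0,0],
    [0,0,0],
    [0,0,0],
    [0,0,0],
    [0,0,0],
  ],
  rot=[
    [0,0,0],
    [0,0,0],
    [0,0,0],
    [0,0,0],
    [0,0,0],
    [0,0,0],
  ],
  hand=[0.3,0.3,0.3,0.3,0.3,0.3],
  newtons=25,
)

```text
time_s: 9.75
ee_pos: [420.3, 128.5, -11.6]
ee_rot: [180.0, 0.0, 159.7]
force: [0.2, -1.3, 0.5]
gripper_width: 31.6
gripper_force: 0.0
```

Call:
apply_moves(
  delta_pos=[
    [0,0,0],
    [0,0,0],
    [0,0,0],
    [0,0,0],
    [0,0,0],
    [0,0,-0.01],
    [0,0,-0.02],
    [0,0,-0.025],
    [0,0,-0.025],
    [0,0,-0.025],
  ],
  rot=[
    [0,0,0],
    [0,0,0],
    [0,0,0],
    [0,0,0],
    [0,0,0],
    [0,0,0],
    [0,0,0],
    [0,0,0],
    [0,0,0],
    [0,0,0],
  ],
  hand=[0.75,0.75,0.75,0.75,0.75,0.75,0.75,0.75,0.75,0.75],
)

```text
time_s: 10.58
ee_pos: [420.2, 128.5, -14.7]
ee_rot: [-180.0, -0.0, 159.7]
force: [0.0, -0.9, 0.3]
gripper_width: 68.0
gripper_force: 0.0
```

Call:
apply_moves(
  delta_pos=[
    [0,0,-0.01],
    [0,0,-0.02],
    [0,0,-0.02],
    [0,0,-0.02],
  ],
  rot=[
    [0,0,0],
    [0,0,0],
    [0,0,0],
    [0,0,0],
  ],
  hand=[0.75,0.75,0.75,0.75],
)

```text
time_s: 10.92
ee_pos: [420.2, 128.5, -17.2]
ee_rot: [-180.0, -0.0, 159.7]
force: [1.2, 0.2, 0.2]
gripper_width: 68.1
gripper_force: 0.0
```

Call:
apply_moves(
  delta_pos=[
    [0,0,-0.01],
    [0,0,-0.02],
    [0,0,-0.02],
    [0,0,-0.02],
  ],
  rot=[
    [0,0,0],
    [0,0,0],
    [0,0,0],
    [0,0,0],
  ],
  hand=[0.75,0.75,0.75,0.75],
)

```text
time_s: 11.25
ee_pos: [420.2, 128.5, -19.5]
ee_rot: [-180.0, -0.0, 159.7]
force: [0.6, -0.2, 0.7]
gripper_width: 68.3
gripper_force: 0.0
```

Call:
apply_moves(
  delta_pos=[
    [0,0,0],
    [0,0,0],
    [0,0,0],
    [0,0,0],
    [0,0,0],
    [0,0,0],
  ],
  rot=[
    [0,0,0],
    [0,0,0],
    [0,0,0],
    [0,0,0],
    [0,0,0],
    [0,0,0],
  ],
  hand=[0.3,0.3,0.3,0.3,0.3,0.3],
)

```text
time_s: 11.75
ee_pos: [421.5, 130.1, -17.9]
ee_rot: [179.8, 0.1, 159.6]
force: [-5.9, 6.5, 29.3]
gripper_width: 33.2
gripper_force: 27.9
```

Run:
```python
from h import *
st,p=look('wrist',['bearing_mid']); print(st['gripper_width'],st['ee_pos'])
c=p['pixels'][170:300,150:360]; cv2.imwrite('pics/w5.png',cv2.resize(c[:,:,::-1],None,fx=3.6,fy=3.6,interpolation=cv2.INTER_CUBIC))
```

```text
wrist bearing_mid [251. 246.] 0.56 [420.9 128.6   6. ]
33.23071199008804 [421.48149909 130.09061933 -17.86772833]
```

View pics/w5.png

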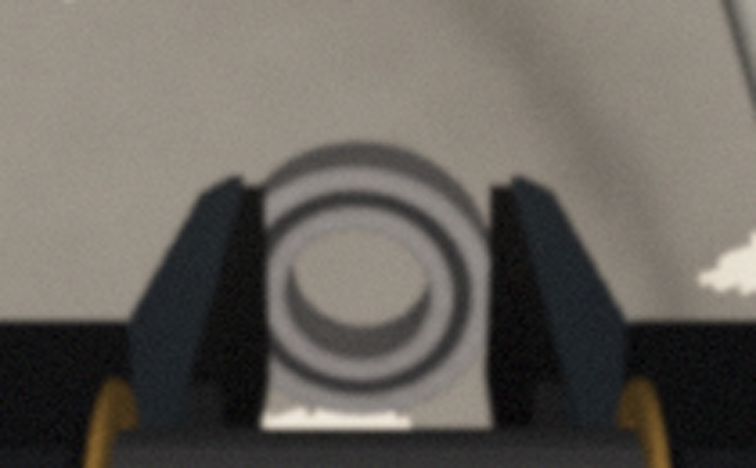

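The pads touched the ring's top edge (width 33, +29 N up) with TCP reading −18. So the real fingertips sit about 30 mm behind the reported TCP, and I'll use that offset from here. Open, go down 7 mm and close.

Call:
apply_moves(
  delta_pos=[
    [0,0,0.02],
    [0,0,0.02],
    [0,0,0.02],
    [0,0,0.02],
    [0,0,0],
    [0,0,-0.02],
    [0,0,-0.04],
    [0,0,-0.05],
    [0,0,-0.05],
    [0,0,-0.05],
  ],
  rot=[
    [0,0,0],
    [0,0,0],
    [0,0,0],
    [0,0,0],
    [0,0,0],
    [0,0,0],
    [0,0,0],
    [0,0,0],
    [0,0,0],
    [0,0,0],
  ],
  hand=[0.7,0.7,0.7,0.7,0.7,0.7,0.7,0.7,0.7,0.7],
)

```text
time_s: 12.68
ee_pos: [420.1, 128.5, -25.7]
ee_rot: [-180.0, -0.0, 159.7]
force: [0.2, 0.5, -0.3]
gripper_width: 63.7
gripper_force: 0.0
```

Call:
apply_moves(
  delta_pos=[
    [0,0,0],
    [0,0,0],
    [0,0,0],
    [0,0,0],
    [0,0,0],
    [0,0,0],
    [0,0,0],
  ],
  rot=[
    [0,0,0],
    [0,0,0],
    [0,0,0],
    [0,0,0],
    [0,0,0],
    [0,0,0],
    [0,0,0],
  ],
  hand=[0.3,0.3,0.3,0.3,0.3,0.3,0.3],
)

```text
time_s: 13.27
ee_pos: [420.2, 128.5, -25.4]
ee_rot: [180.0, -0.0, 159.7]
force: [-0.9, -0.9, 0.9]
gripper_width: 41.2
gripper_force: 25.0
```

Bearing gripped (41.2 mm, 25 N). With the part on the bench, TCP z is −25.5. Lift and measure the spindle.

Call:
apply_moves(
  delta_pos=[
    [0,0,0.2],
    [0,0,0.5],
    [0,0,0.8],
    [0,0,1],
    [0,0,1],
    [0,0,1],
  ],
  rot=[
    [0,0,0],
    [0,0,0],
    [0,0,0],
    [0,0,0],
    [0,0,0],
    [0,0,0],
  ],
  hand=[0.3,0.3,0.3,0.3,0.3,0.3],
)

```text
time_s: 13.77
ee_pos: [421.0, 128.8, 95.5]
ee_rot: [179.9, 0.1, 159.7]
force: [0.1, -0.3, -1.4]
gripper_width: 40.9
gripper_force: 25.0
```

Call:
apply_moves(
  delta_pos=[
    [-0.15,0.4,0.4],
    [-0.15,0.4,0.4],
    [-0.15,0.4,0.4],
    [-0.15,0.4,0.4],
    [-0.15,0.4,0.4],
    [-0.15,0.4,0.4],
  ],
  rot=[
    [0,0,0],
    [0,0,0],
    [0,0,0],
    [0,0,0],
    [0,0,0],
    [0,0,0],
  ],
  hand=[0.3,0.3,0.3,0.3,0.3,0.3],
)

```text
time_s: 14.27
ee_pos: [401.1, 175.4, 140.6]
ee_rot: [-179.8, -0.2, 159.7]
force: [-0.6, -0.6, -1.1]
gripper_width: 41.2
gripper_force: 25.0
```

Run:
```python
from h import *
st,p=look('wrist',['spindle_seat']); print(st['gripper_width'],st['ee_pos'],st['time_s'])
np.savez('last.npz',pix=p['pixels'],pos=st['ee_pos'],rot=st['ee_rot'],mount=p['mount'],K=p['camera_matrix'])
save(p,'w6.png')
for x in ([401.5,235.5,24],[401.5,235.5,114]): print(proj(p,x,st))
```

```text
wrist spindle_seat [314. 158.] 0.76 [400.2 234.7  24. ]
wrist spindle_seat [ 18. 297.] 0.27 [ 434.2 -103.9   24. ]
41.179044607712584 [401.11433147 175.40201799 140.58883452] 14.2667
[314.88230643 159.37858334]
[336.77934427 185.91976613]
```

View pics/w6.png

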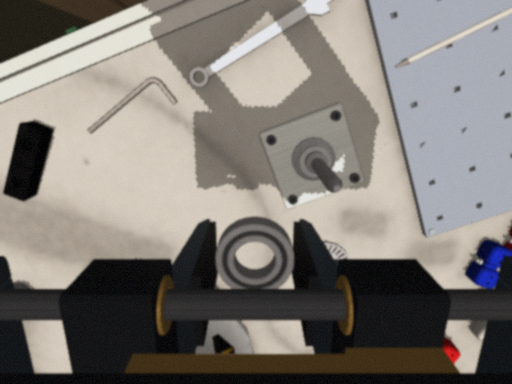

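Seat at about (401.5,235.5): its reprojected tip (337,186) matches the seen tip at (337,185), and the bearing hangs centred at (255,253). Go over the shaft and lower.

Call:
apply_moves(
  delta_pos=[
    [-0.006,0.3,0],
    [-0.006,0.49,0],
    [-0.006,0.49,0],
    [-0.006,0.49,0],
    [-0.006,0.49,0],
    [-0.006,0.49,0],
  ],
  rot=[
    [0,0,0],
    [0,0,0],
    [0,0,0],
    [0,0,0],
    [0,0,0],
    [0,0,0],
  ],
  hand=[0.3,0.3,0.3,0.3,0.3,0.3],
)

```text
time_s: 14.87
ee_pos: [401.3, 234.2, 142.1]
ee_rot: [-179.9, -0.0, 159.7]
force: [-0.0, 0.1, -0.3]
gripper_width: 41.1
gripper_force: 25.0
```

Call:
apply_moves(
  delta_pos=[
    [0,0,-0.2],
    [0,0,-0.4],
    [0,0,-0.5],
    [0,0,-0.6],
    [0,0,-0.7],
    [0,0,-0.8],
    [0,0,-0.84],
    [0,0,-0.84],
    [0,0,-0.84],
  ],
  rot=[
    [0,0,0],
    [0,0,0],
    [0,0,0],
    [0,0,0],
    [0,0,0],
    [0,0,0],
    [0,0,0],
    [0,0,0],
    [0,0,0],
  ],
  hand=[0.3,0.3,0.3,0.3,0.3,0.3,0.3,0.3,0.3],
)

```text
time_s: 15.62
ee_pos: [401.7, 234.9, 42.0]
ee_rot: [180.0, 0.0, 159.7]
force: [0.3, -0.0, -0.9]
gripper_width: 41.0
gripper_force: 25.0
```

Call:
apply_moves(
  delta_pos=[
    [0,0,0],
    [0,0,0],
    [0,0,0],
    [0,0,0],
    [0,0,0],
    [0,0,0.3],
    [0,0,0.6],
    [0,0,0.9],
    [0,0,1],
    [0,0,1],
  ],
  rot=[
    [0,0,0],
    [0,0,0],
    [0,0,0],
    [0,0,0],
    [0,0,0],
    [0,0,0],
    [0,0,0],
    [0,0,0],
    [0,0,0],
    [0,0,0],
  ],
  hand=[0.65,0.65,0.65,0.65,0.65,0.65,0.65,0.65,0.65,0.65],
)

```text
time_s: 16.45
ee_pos: [403.8, 236.7, 165.6]
ee_rot: [179.6, 0.3, 159.7]
force: [0.2, 0.3, -1.0]
gripper_width: 59.0
gripper_force: 0.0
```

Call:
apply_moves(
  delta_pos=[
    [-0.25,-0.98,0],
    [-0.25,-0.98,0],
    [-0.25,-0.98,0],
    [-0.25,-0.98,0],
    [-0.25,-0.98,0],
  ],
  rot=[
    [0,0,0],
    [0,0,0],
    [0,0,0],
    [0,0,0],
    [0,0,0],
  ],
  hand=[0.68,0.68,0.68,0.68,0.68],
)

```text
time_s: 16.87
ee_pos: [370.3, 116.2, 160.8]
ee_rot: [-180.0, -0.1, 159.5]
force: [-0.1, 1.3, -0.6]
gripper_width: 62.0
gripper_force: 0.0
```

Run:
```python
from h import *
st=env.state();print(st['ee_pos'],st['gripper_width'])
zs=dict(H,bearing_mid=30)
for c in ['scene','top','wrist']:
    st,p=look(c,['bearing_mid'],zs)
    print(proj(p,[401.5,235.5,30],st), [ (d['box'],round(d['score'],2)) for d in spotter.trace(p,'bearing_mid')[:2]])
    if c!='top':
        u=proj(p,[401.5,235.5,40],st).astype(int); k=p['pixels'][u[1]-45:u[1]+45,u[0]-45:u[0]+45]; cv2.imwrite('pics/%s7.png'%c,cv2.resize(k[:,:,::-1],(400,400),interpolation=cv2.INTER_CUBIC))
a=cv2.imread('pics/scene7.png');b=cv2.imread('pics/wrist7.png');cv2.imwrite('pics/b7.png',np.hstack([a,b]))
p=viewer.grab_frame('scene')
for uv in [(200,225),(260,232),(272,190)]: print('bolt',ray(p,uv,8))
```

```text
[370.30683404 116.20195717 160.767438  ] 62.00470305216948
scene bearing_mid [299. 307.] 0.65 [405.5 236.   30. ]
scene bearing_mid [302. 305.] 0.59 [400.7 229.6  30. ]
[300.97578815 307.55267773] [([301.5, 307.2, 23.4, 21.7], 0.54)]
[159.7594982  235.51663013] []
wrist bearing_mid [380. 168.] 0.9 [407.  237.8  30. ]
[376.36783203 164.0771953 ] [([378.5, 167.4, 44.4, 43.6], 0.87)]
bolt [648.24271968  76.90025643   8.        ]
bolt [513.88165328  69.12315619   8.        ]
bolt [508.18892991 -49.94988164   8.        ]
```

View pics/b7.png

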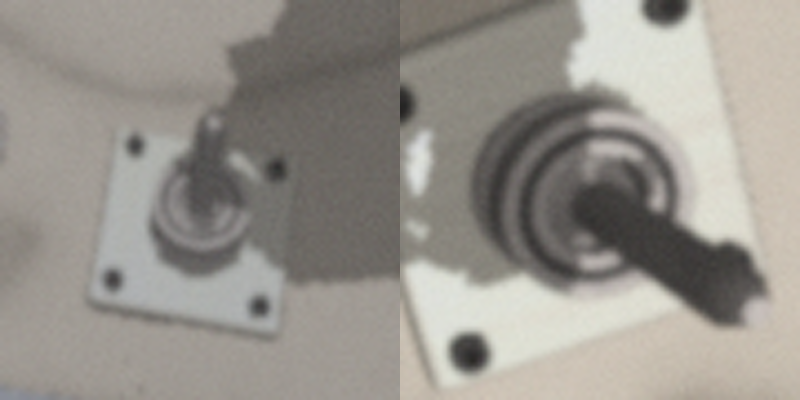

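Run:
```python
from h import *
st=env.state(); print(st['ee_pos'])
p=viewer.grab_frame('wrist')
u=proj(p,[401.5,235.5,40],st).astype(int); print(u,'tip seen',u+[34.9,25.2],'face seen',u+[1.1,-1.6])
for z in (114,36,40,44,48): print(z,proj(p,[401.5,235.5,z],st))
for d in spotter.trace(p,'bearing_mid')[:1]:
    print(d['box']);
```

```text
[371.58659716 118.17716281 161.59378726]
[380 166] tip seen [414.9 191.2] face seen [381.1 164.4]
114 [415.03694435 188.23112685]
36 [378.90083178 165.26739486]
40 [380.35478766 166.19135294]
44 [381.84300105 167.13708093]
48 [383.36669713 168.10535743]
[379.2, 166.2, 45.0, 44.3]
```

The crops show the bearing level around the journal, concentric with the shaft. Next I go round the near side of the cobot (centre about (578,12)) to the pulley.

Call:
apply_moves(
  delta_pos=[
    [0,-0.98,0],
    [0,-0.98,0],
    [0,-0.98,0],
    [0,-0.98,0],
  ],
  rot=[
    [0,0,0],
    [0,0,0],
    [0,0,0],
    [0,0,0],
  ],
  hand=[0.68,0.68,0.68,0.68],
)

```text
time_s: 17.8
ee_pos: [371.4, -4.4, 161.8]
ee_rot: [-179.9, 0.1, 159.4]
force: [0.4, -0.1, -0.1]
gripper_width: 61.9
gripper_force: 0.0
```

Call:
apply_moves(
  delta_pos=[
    [0.3,-0.98,0],
    [0.3,-0.98,0],
    [0.3,-0.98,0],
    [0.3,-0.98,0],
  ],
  rot=[
    [0,0,0],
    [0,0,0],
    [0,0,0],
    [0,0,0],
  ],
  hand=[0.68,0.68,0.68,0.68],
)

```text
time_s: 18.13
ee_pos: [410.3, -122.7, 162.0]
ee_rot: [-179.9, 0.2, 159.4]
force: [1.1, 0.8, 0.2]
gripper_width: 62.0
gripper_force: 0.0
```

Call:
apply_moves(
  delta_pos=[
    [0.3,-0.6,0],
    [0.7,-0.75,0],
    [1,-0.75,0],
    [1,-0.75,0],
    [1,-0.75,0],
    [1,-0.75,0],
    [1,-0.75,0],
  ],
  rot=[
    [0,0,0],
    [0,0,0],
    [0,0,0],
    [0,0,0],
    [0,0,0],
    [0,0,0],
    [0,0,0],
  ],
  hand=[0.68,0.68,0.68,0.68,0.68,0.68,0.68],
)

```text
time_s: 18.72
ee_pos: [526.7, -206.2, 161.1]
ee_rot: [180.0, -0.1, 159.8]
force: [-0.1, 0.1, 0.6]
gripper_width: 61.5
gripper_force: 0.0
```

Run:
```python
from h import *
st,p=look('wrist',['pulley_mid','sleeve_mid','collar_mid'])
print(st['ee_pos'],st['ee_rot'],st['qpos'],st['time_s'])
for d in spotter.landmark_of(p,'pulley_mid')[:3]:
    x,y=map(int,d['position']); print(d['position'],p['pixels'][y-12:y+13:6,x-12:x+13:6].reshape(-1,3).mean(0))
save(p,'w8.png')
```

```text
wrist pulley_mid [289. 227.] 0.89 [ 598.7 -191.2    9. ]
wrist pulley_mid [204.  38.] 0.86 [ 390.1 -205.     9. ]
wrist collar_mid [204. 143.] 0.84 [ 481.  -243.9    6. ]
[ 526.67453509 -206.22160788  161.14175065] [ 1.79974895e+02 -1.36953913e-01  1.59762732e+02] [-2.25606792e+01  1.84299979e+01  9.28986851e+01  2.09484673e-02
  6.88091774e+01 -9.23309769e+01] 18.7167
[289.3, 226.9] [196.88 197.04 188.44]
[204.4, 38.2] [ 77.92 174.08 163.68]
```

View pics/w8.png

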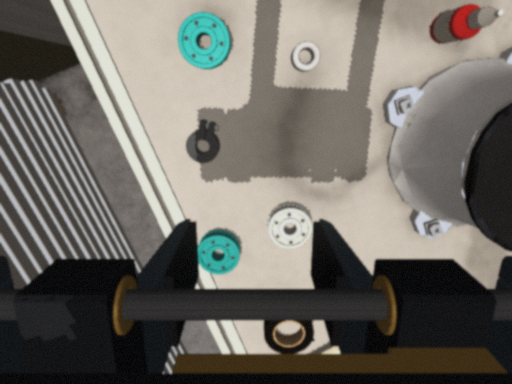

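The grey pulley is at (290,227), sleeve (306,55), collar (204,145) with ears upward in the image. The body would come close to the cobot base, so I turn the yaw by −35° while approaching.

Call:
apply_moves(
  delta_pos=[
    [0.3,0.07,0],
    [0.59,0.13,-0.3],
    [0.59,0.13,-0.6],
    [0.59,0.13,-0.75],
    [0.59,0.13,-0.75],
    [0.59,0.13,-0.75],
    [0.59,0.13,-0.75],
    [0.59,0.13,-0.75],
  ],
  rot=[
    [0,0,-0.08],
    [0,0,-0.16],
    [0,0,-0.24],
    [0,0,-0.32],
    [0,0,-0.407],
    [0,0,-0.407],
    [0,0,-0.407],
    [0,0,-0.407],
  ],
  hand=[0.72,0.72,0.72,0.72,0.72,0.72,0.72,0.72],
)

```text
time_s: 19.63
ee_pos: [598.9, -192.1, 73.1]
ee_rot: [179.9, 0.1, 124.9]
force: [0.4, -0.7, 0.2]
gripper_width: 66.0
gripper_force: 0.0
```

Run:
```python
from h import *
st,p=look('wrist',['pulley_mid'])
print(st['ee_pos'],st['ee_rot'])
for d in spotter.trace(p,'pulley_mid')[:2]: print(d['box'],d['score'],ray(p,d['box'][:2],12,st))
```

```text
wrist pulley_mid [200. 272.] 0.96 [ 599.1 -274.     9. ]
wrist pulley_mid [ 5. 51.] 0.79 [ 391.9 -203.6    9. ]
[ 598.90008816 -192.14738718   73.07544475] [1.79913590e+02 1.13937783e-01 1.24889966e+02]
[212.1, 267.2, 33.8, 47.1] 0.95 [ 604.42985644 -262.86074155   12.        ]
[23.2, 53.5, 46.5, 78.9] 0.77 [ 404.68465102 -196.74360136   12.        ]
```

Run:
```python
from h import *
for k in range(2):
    st,p=look('wrist',['pulley_mid'])
    a=p['pixels']; b=cv2.GaussianBlur(a,(3,3),0).astype(int)
    u=proj(p,[598.7,-192,18],st)
    m=((b.max(2)-b.min(2)<16)&(b.max(2)>120)).astype(np.uint8)
    w=np.zeros_like(m); cv2.circle(w,tuple(int(x) for x in u),48,1,-1); m&=w
    n,l,s,c=cv2.connectedComponentsWithStats(cv2.morphologyEx(m,cv2.MORPH_CLOSE,np.ones((5,5))))
    i=1+np.argmax(s[1:,4]); x,y,ww,hh,ar=s[i]; uv=[x+ww/2,y+hh/2]
    print(u,s[i],c[i],ray(p,uv,15,st),ray(p,c[i],18,st))
cv2.imwrite('pics/w9.png',cv2.resize(a[120:290,170:340,::-1],(500,500)))
```

```text
wrist pulley_mid [199. 273.] 0.7 [ 598.4 -275.5    9. ]
wrist pulley_mid [253. 195.] 0.59 [ 596.8 -191.2    9. ]
[254.45775181 200.88358112] [ 221  161   69   67 3081] [255.06848426 193.34891269] [ 596.9491637  -188.03474959   15.        ] [ 595.58566281 -186.68720083   18.        ]
wrist pulley_mid [198. 273.] 0.82 [ 597.7 -275.3    9. ]
wrist pulley_mid [ 9. 53.] 0.66 [ 394.1 -202.4    9. ]
wrist pulley_mid [250. 194.] 0.6 [ 593.6 -191.3    9. ]
[254.63342018 201.32188938] [ 218  163   71   65 3099] [254.59793482 193.74314295] [ 595.81851186 -189.38762835   15.        ] [ 595.16004119 -186.94633422   18.        ]
```

Call:
apply_moves(
  delta_pos=[
    [-0.015,0.012,-0.2],
    [-0.015,0.012,-0.45],
    [-0.015,0.012,-0.65],
    [-0.015,0.012,-0.78],
    [-0.015,0.012,-0.817],
    [-0.015,0.012,-0.817],
    [-0.015,0.012,-0.817],
  ],
  rot=[
    [0,0,0],
    [0,0,0],
    [0,0,0],
    [0,0,0],
    [0,0,0],
    [0,0,0],
    [0,0,0],
  ],
  hand=[0.72,0.72,0.72,0.72,0.72,0.72,0.72],
)

```text
time_s: 20.57
ee_pos: [597.3, -190.7, -25.5]
ee_rot: [179.9, 0.1, 124.8]
force: [0.4, 1.0, 0.2]
gripper_width: 65.5
gripper_force: 0.0
```

Call:
apply_moves(
  delta_pos=[
    [0,0,0],
    [0,0,0],
    [0,0,0],
    [0,0,0],
    [0,0,0],
    [0,0,0],
    [0,0,0],
  ],
  rot=[
    [0,0,0],
    [0,0,0],
    [0,0,0],
    [0,0,0],
    [0,0,0],
    [0,0,0],
    [0,0,0],
  ],
  hand=[0.3,0.3,0.3,0.3,0.3,0.3,0.3],
)

```text
time_s: 21.15
ee_pos: [597.2, -190.7, -25.2]
ee_rot: [179.9, 0.1, 124.7]
force: [-0.0, -0.2, 5.9]
gripper_width: 46.7
gripper_force: 25.0
```

Call:
apply_moves(
  delta_pos=[
    [0,0,0.2],
    [0,0,0.5],
    [0,0,0.8],
    [0,0,1],
    [0,0,1],
  ],
  rot=[
    [0,0,0],
    [0,0,0],
    [0,0,0],
    [0,0,0],
    [0,0,0],
  ],
  hand=[0.3,0.3,0.3,0.3,0.3],
)

```text
time_s: 21.57
ee_pos: [600.0, -191.6, 99.6]
ee_rot: [179.6, 0.5, 124.8]
force: [1.2, 0.1, -0.6]
gripper_width: 46.7
gripper_force: 25.0
```

Call:
apply_moves(
  delta_pos=[
    [-0.3,0,0.2],
    [-0.6,0.1,0.4],
    [-1,0.17,0.5],
    [-1,0.17,0.5],
    [-1,0.17,0.5],
  ],
  rot=[
    [0,0,0],
    [0,0,0],
    [0,0,0],
    [0,0,0],
    [0,0,0],
  ],
  hand=[0.3,0.3,0.3,0.3,0.3],
)

```text
time_s: 21.98
ee_pos: [473.2, -169.2, 153.8]
ee_rot: [-179.9, -0.1, 124.7]
force: [-0.2, 0.9, -1.0]
gripper_width: 46.7
gripper_force: 25.0
```

Call:
apply_moves(
  delta_pos=[
    [-0.4,0.15,0],
    [-0.8,0.5,0],
    [-0.8,0.5,0],
    [-0.8,0.5,0],
  ],
  rot=[
    [0,0,0],
    [0,0,0],
    [0,0,0],
    [0,0,0],
  ],
  hand=[0.3,0.3,0.3,0.3],
)

```text
time_s: 22.32
ee_pos: [375.2, -107.0, 151.9]
ee_rot: [-179.8, -0.4, 124.8]
force: [-0.9, 0.1, -1.8]
gripper_width: 46.5
gripper_force: 25.0
```

Call:
apply_moves(
  delta_pos=[
    [-0.08,0.3,0],
    [-0.08,0.7,0],
    [-0.08,1,0],
    [-0.08,1,0],
    [-0.08,1,0],
  ],
  rot=[
    [0,0,0],
    [0,0,0],
    [0,0,0],
    [0,0,0],
    [0,0,0],
  ],
  hand=[0.3,0.3,0.3,0.3,0.3],
)

```text
time_s: 22.73
ee_pos: [371.8, 11.8, 153.0]
ee_rot: [-180.0, -0.0, 125.1]
force: [-0.7, -0.1, -1.6]
gripper_width: 46.6
gripper_force: 25.0
```

Call:
apply_moves(
  delta_pos=[
    [0,0.3,0],
    [0,0.7,0],
    [0,1,0],
    [0,1,0],
    [0,1,0],
  ],
  rot=[
    [0,0,0],
    [0,0,0],
    [0,0,0],
    [0,0,0],
    [0,0,0],
  ],
  hand=[0.3,0.3,0.3,0.3,0.3],
)

```text
time_s: 23.15
ee_pos: [371.9, 130.5, 153.0]
ee_rot: [-179.9, 0.0, 124.9]
force: [0.5, -1.1, -1.6]
gripper_width: 46.6
gripper_force: 25.0
```

Call:
apply_moves(
  delta_pos=[
    [0.06,0.3,0],
    [0.12,0.6,0],
    [0.12,0.6,0],
    [0.12,0.6,0],
    [0.12,0.6,0],
    [0.12,0.6,0],
  ],
  rot=[
    [0,0,0],
    [0,0,0],
    [0,0,0],
    [0,0,0],
    [0,0,0],
    [0,0,0],
  ],
  hand=[0.3,0.3,0.3,0.3,0.3,0.3],
)

```text
time_s: 23.65
ee_pos: [385.4, 199.8, 153.3]
ee_rot: [-179.9, 0.0, 124.6]
force: [-0.2, 0.0, -1.3]
gripper_width: 46.7
gripper_force: 25.0
```

```bash
cat >> h.py <<'E'
def inhand(cls,ztop,roi_r=60,st=None,p=None):
    "offset of held part's top-face centre from TCP, tool axes; ztop = height of top above TCP"
    if p is None: st=env.state(); p=viewer.grab_frame('wrist')
    T=np.array(st['ee_pos']); R=Ro.from_euler('xyz',st['ee_rot'],degrees=True).as_matrix()
    for d in spotter.landmark_of(p,cls)[:3]: print('lm',d['position'],round(d['score'],2),R.T@(ray(p,d['position'],T[2]+ztop[0],st)-T))
    for d in spotter.trace(p,cls)[:3]: print('tr',np.round(d['box']),round(d['score'],2),R.T@(ray(p,d['box'][:2],T[2]+ztop[1],st)-T))
    print('expected px', proj(p,T+R@[0,0,-ztop[0]],st)); return st,p
E
python3 - <<'E'
from h import *
st,p=look('wrist',['spindle_seat']); print(st['ee_pos'],st['ee_rot'],st['gripper_width'],st['time_s'])
inhand('pulley_mid',(34.6,40),st=st,p=p)
cv2.imwrite('pics/w10.png',p['pixels'][:,:,::-1])
for z in (24,114):print(proj(p,[401.5,235.5,z],st))
E
```

```text
wrist spindle_seat [296. 157.] 0.57 [407.3 238.9  24. ]
[385.41166433 199.84153542 153.3078652 ] [-1.79921215e+02  2.49340171e-02  1.24596656e+02] 46.67001258392991 23.65
lm [253.5, 254.7] 0.89 [  0.2855975   -0.68677549 -34.59921592]
tr [256. 249.  94.  77.] 0.87 [  6.35999175   0.50128326 -40.00349865]
expected px [254.79750935 255.18558703]
[289.26826673 156.7356524 ]
[301.35571418 181.39459295]
```

Run:
```python
import cv2
a=cv2.imread('pics/w10.png')[100:220,220:370]
cv2.imwrite('pics/w10c.png',cv2.resize(a,(750,600),interpolation=cv2.INTER_CUBIC))
```

```text
(no output)
```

View pics/w10c.png

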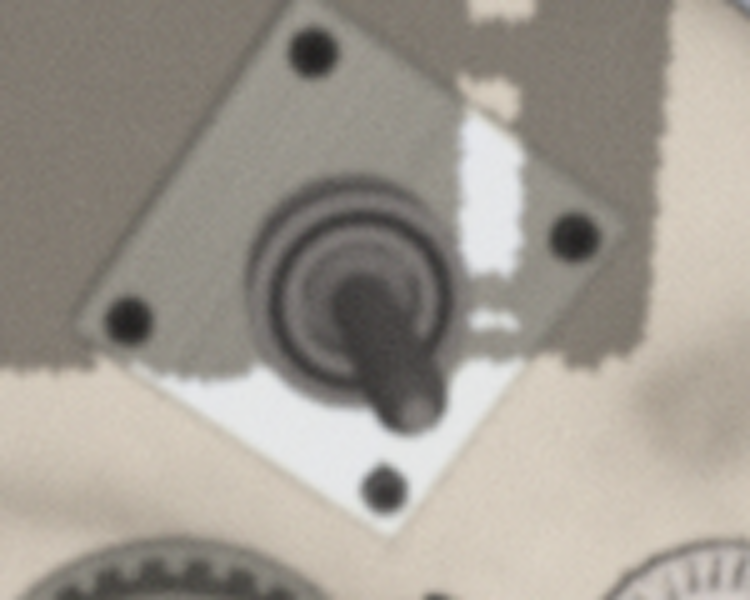

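Tip seen at px (303.6,182), foot centre (290,155): spindle at about (403,236) in this orientation. The pulley is held centred (offset <1 mm). Move over and lower past the nose first.

Call:
apply_moves(
  delta_pos=[
    [0.148,0.283,0],
    [0.148,0.283,0],
    [0.148,0.283,0],
    [0.148,0.283,0],
    [0.148,0.283,-0.2],
    [0.148,0.283,-0.4],
    [0.148,0.283,-0.5],
    [0.148,0.283,-0.58],
    [0.148,0.283,-0.62],
    [0.148,0.283,-0.62],
  ],
  rot=[
    [0,0,0],
    [0,0,0],
    [0,0,0],
    [0,0,0],
    [0,0,0],
    [0,0,0],
    [0,0,0],
    [0,0,0],
    [0,0,0],
    [0,0,0],
  ],
  hand=[0.3,0.3,0.3,0.3,0.3,0.3,0.3,0.3,0.3,0.3],
)

```text
time_s: 24.68
ee_pos: [402.7, 235.4, 78.8]
ee_rot: [-179.9, -0.0, 124.7]
force: [-0.3, -0.0, -0.1]
gripper_width: 46.6
gripper_force: 25.0
```

Call:
apply_moves(
  delta_pos=[
    [0,0,-0.1],
    [0,0,-0.2],
    [0,0,-0.3],
    [0,0,-0.3],
  ],
  rot=[
    [0,0,0],
    [0,0,0],
    [0,0,0],
    [0,0,0],
  ],
  hand=[0.3,0.3,0.3,0.3],
)

```text
time_s: 25.02
ee_pos: [402.4, 235.4, 42.5]
ee_rot: [-179.9, -0.0, 124.7]
force: [0.2, 0.6, -0.2]
gripper_width: 46.9
gripper_force: 25.0
```

Call:
apply_moves(
  delta_pos=[
    [0,0,0],
    [0,0,0],
    [0,0,0],
    [0,0,0],
    [0,0,0],
    [0,0,0.3],
    [0,0,0.6],
    [0,0,0.9],
    [0,0,0.9],
    [0,0,0.9],
  ],
  rot=[
    [0,0,0],
    [0,0,0],
    [0,0,0],
    [0,0,0],
    [0,0,0],
    [0,0,0],
    [0,0,0],
    [0,0,0],
    [0,0,0],
    [0,0,0],
  ],
  hand=[0.65,0.65,0.65,0.65,0.65,0.65,0.65,0.65,0.65,0.65],
)

```text
time_s: 25.85
ee_pos: [404.5, 236.7, 153.5]
ee_rot: [179.7, 0.0, 124.8]
force: [-0.2, -0.8, -0.6]
gripper_width: 59.5
gripper_force: 0.0
```

Call:
apply_moves(
  delta_pos=[
    [-0.25,-0.98,0],
    [-0.25,-0.98,0],
    [-0.25,-0.98,0],
    [-0.25,-0.98,0],
    [-0.25,-0.98,0],
    [-0.25,-0.98,0],
  ],
  rot=[
    [0,0,0],
    [0,0,0],
    [0,0,0],
    [0,0,0],
    [0,0,0],
    [0,0,0],
  ],
  hand=[0.55,0.55,0.55,0.55,0.55,0.55],
)

```text
time_s: 26.35
ee_pos: [372.8, 118.3, 150.6]
ee_rot: [-180.0, -0.0, 124.7]
force: [-0.6, -0.5, -1.0]
gripper_width: 50.2
gripper_force: 0.0
```

Run:
```python
from h import *
zs={'pulley_mid':45}
for c in ['scene','wrist']:
    st,p=look(c,['pulley_mid'],zs)
    print(proj(p,[402.5,235.6,45],st), [ (d['box'],round(d['score'],2)) for d in spotter.trace(p,'pulley_mid')[:4]])
    for z in (45,60,75): print(z,proj(p,[402.5,235.6,z],st))
```

```text
scene pulley_mid [298. 301.] 0.86 [409.4 230.8  45. ]
scene pulley_mid [179. 271.] 0.8 [650.8 212.9  45. ]
scene pulley_mid [328. 146.] 0.6 [ 395.6 -177.5   45. ]
scene pulley_mid [294. 131.] 0.42 [ 483.7 -211.6   45. ]
[301.01194977 304.28410869] [([300.5, 304.0, 26.0, 25.6], 0.69), ([176.6, 274.4, 25.3, 28.0], 0.64)]
45 [301.01194977 304.28410869]
60 [301.58526328 300.97743422]
75 [302.17396859 297.58198515]
wrist pulley_mid [360. 100.] 0.82 [404.8 231.6  45. ]
[360.79090548  94.20725205] [([499.2, 256.3, 24.8, 37.2], 0.74), ([364.3, 95.6, 61.6, 60.7], 0.72)]
45 [360.79090548  94.20725205]
60 [366.26470508  94.61977716]
75 [372.33114313  95.07696562]
```

Scene mask centre (300.5,304.0) against the (301.0,304.3) expected for home: pulley is down. Now the sleeve.

Call:
apply_moves(
  delta_pos=[
    [0,-0.98,0],
    [0,-0.98,0],
    [0,-0.98,0],
    [0,-0.98,0],
  ],
  rot=[
    [0,0,0],
    [0,0,0],
    [0,0,0],
    [0,0,0],
  ],
  hand=[0.55,0.55,0.55,0.55],
)

```text
time_s: 26.98
ee_pos: [373.2, -3.4, 151.3]
ee_rot: [-179.9, 0.1, 124.5]
force: [0.7, 0.6, 0.3]
gripper_width: 50.2
gripper_force: 0.0
```

Call:
apply_moves(
  delta_pos=[
    [0.2,-0.4,0],
    [0.5,-0.9,-0.2],
    [0.54,-0.99,-0.5],
    [0.54,-0.99,-0.65],
    [0.54,-0.99,-0.65],
    [0.54,-0.99,-0.65],
    [0.54,-0.99,-0.65],
  ],
  rot=[
    [0,0,0],
    [0,0,0],
    [0,0,0],
    [0,0,0],
    [0,0,0],
    [0,0,0],
    [0,0,0],
  ],
  hand=[0.55,0.55,0.55,0.55,0.55,0.55,0.55],
)

```text
time_s: 27.57
ee_pos: [438.0, -117.1, 73.6]
ee_rot: [180.0, -0.0, 124.8]
force: [-0.5, 0.5, 0.1]
gripper_width: 49.7
gripper_force: 0.0
```

Run:
```python
from h import *
for k in range(2):
    st,p=look('wrist',['sleeve_mid'])
    for d in spotter.trace(p,'sleeve_mid')[:2]: print(d['box'],round(d['score'],2),ray(p,d['box'][:2],13,st))
print(st['ee_pos'],st['ee_rot'])
```

```text
wrist sleeve_mid [250. 202.] 0.58 [ 437.3 -122.1   10. ]
[251.3, 203.3, 30.7, 35.4] 0.59 [ 437.95521048 -121.577494     13.        ]
wrist sleeve_mid [251. 197.] 0.6 [ 436.6 -118.8   10. ]
[249.7, 203.2, 28.7, 34.7] 0.67 [ 437.97981418 -122.78024465   13.        ]
[ 438.68108767 -117.23501685   74.88941382] [1.79876724e+02 1.27616353e-01 1.24836990e+02]
```

Call:
apply_moves(
  delta_pos=[
    [0,-0.03,-0.2],
    [0,-0.03,-0.45],
    [0,-0.03,-0.65],
    [0,-0.03,-0.78],
    [0,-0.03,-0.825],
    [0,-0.03,-0.825],
    [0,-0.03,-0.825],
  ],
  rot=[
    [0,0,0],
    [0,0,0],
    [0,0,0],
    [0,0,0],
    [0,0,0],
    [0,0,0],
    [0,0,0],
  ],
  hand=[0.55,0.55,0.55,0.55,0.55,0.55,0.55],
)

```text
time_s: 28.45
ee_pos: [438.6, -121.7, -25.0]
ee_rot: [179.9, 0.1, 124.8]
force: [-0.4, 0.2, 1.1]
gripper_width: 50.4
gripper_force: 0.0
```

Call:
apply_moves(
  delta_pos=[
    [0,0,0],
    [0,0,0],
    [0,0,0],
    [0,0,0],
    [0,0,0],
    [0,0,0],
    [0,0,0],
    [0,0,0],
  ],
  rot=[
    [0,0,0],
    [0,0,0],
    [0,0,0],
    [0,0,0],
    [0,0,0],
    [0,0,0],
    [0,0,0],
    [0,0,0],
  ],
  hand=[0.1,0.1,0.1,0.1,0.1,0.1,0.1,0.1],
)

```text
time_s: 29.12
ee_pos: [438.3, -121.8, -25.1]
ee_rot: [180.0, 0.0, 124.7]
force: [-0.6, 0.3, 5.6]
gripper_width: 24.9
gripper_force: 25.0
```

Call:
apply_moves(
  delta_pos=[
    [0,0,0.2],
    [0,0,0.5],
    [0,0,0.8],
    [0,0,1],
    [0,0,1],
  ],
  rot=[
    [0,0,0],
    [0,0,0],
    [0,0,0],
    [0,0,0],
    [0,0,0],
  ],
  hand=[0.1,0.1,0.1,0.1,0.1],
)

```text
time_s: 29.53
ee_pos: [441.4, -122.7, 99.0]
ee_rot: [179.6, 0.5, 124.7]
force: [0.2, 0.1, -0.4]
gripper_width: 24.3
gripper_force: 25.0
```

Call:
apply_moves(
  delta_pos=[
    [-0.54,0.3,0.5],
    [-0.54,0.98,0.5],
    [-0.54,0.98,0.5],
    [-0.54,0.98,0.5],
    [-0.54,0.98,0.5],
  ],
  rot=[
    [0,0,0],
    [0,0,0],
    [0,0,0],
    [0,0,0],
    [0,0,0],
  ],
  hand=[0.1,0.1,0.1,0.1,0.1],
)

```text
time_s: 29.95
ee_pos: [371.1, -0.6, 154.7]
ee_rot: [179.9, -0.1, 125.0]
force: [-0.5, 0.4, -1.8]
gripper_width: 24.6
gripper_force: 25.0
```

Call:
apply_moves(
  delta_pos=[
    [0,0.98,0],
    [0,0.98,0],
    [0,0.98,0],
    [0,0.98,0],
  ],
  rot=[
    [0,0,0],
    [0,0,0],
    [0,0,0],
    [0,0,0],
  ],
  hand=[0.1,0.1,0.1,0.1],
)

```text
time_s: 30.28
ee_pos: [373.0, 117.8, 153.3]
ee_rot: [180.0, -0.1, 125.1]
force: [-0.4, -0.3, -0.4]
gripper_width: 24.5
gripper_force: 25.0
```

Call:
apply_moves(
  delta_pos=[
    [0.13,0.4,0],
    [0.13,0.75,0],
    [0.13,0.75,0],
    [0.13,0.75,0],
    [0.13,0.75,0],
    [0.13,0.75,0],
    [0.13,0.75,0],
  ],
  rot=[
    [0,0,0],
    [0,0,0],
    [0,0,0],
    [0,0,0],
    [0,0,0],
    [0,0,0],
    [0,0,0],
  ],
  hand=[0.1,0.1,0.1,0.1,0.1,0.1,0.1],
)

```text
time_s: 30.87
ee_pos: [388.4, 201.9, 154.0]
ee_rot: [-179.9, 0.0, 124.7]
force: [0.0, -0.4, -0.4]
gripper_width: 24.5
gripper_force: 25.0
```

Run:
```python
from h import *
for k in range(2):
    st,p=inhand('sleeve_mid',(35.4,41))
print(st['ee_pos'],st['gripper_width'])
```

```text
lm [258.8, 255.4] 0.66 [  0.28924142   2.10886525 -35.40230646]
tr [254. 256.  46.  56.] 0.58 [  2.64263897  -0.41865154 -41.00052967]
expected px [254.79980592 255.89659973]
lm [255.0, 252.3] 0.93 [  2.09808822   0.10439777 -35.40042834]
tr [253. 257.  48.  59.] 0.62 [  2.35966376  -0.93044276 -41.00060835]
expected px [254.80288852 255.8957164 ]
[388.7083495  202.46659581 154.38670506] 24.465080276165306
```

Call:
apply_moves(
  delta_pos=[
    [0.125,0.262,0],
    [0.125,0.262,0],
    [0.125,0.262,0],
    [0.125,0.262,0],
    [0.125,0.262,-0.2],
    [0.125,0.262,-0.4],
    [0.125,0.262,-0.5],
    [0.125,0.262,-0.58],
    [0.125,0.262,-0.62],
    [0.125,0.262,-0.62],
  ],
  rot=[
    [0,0,0],
    [0,0,0],
    [0,0,0],
    [0,0,0],
    [0,0,0],
    [0,0,0],
    [0,0,0],
    [0,0,0],
    [0,0,0],
    [0,0,0],
  ],
  hand=[0.1,0.1,0.1,0.1,0.1,0.1,0.1,0.1,0.1,0.1],
)

```text
time_s: 32.0
ee_pos: [403.3, 234.5, 79.3]
ee_rot: [-179.9, -0.0, 124.7]
force: [0.3, 0.6, -0.5]
gripper_width: 24.9
gripper_force: 25.0
```

Call:
apply_moves(
  delta_pos=[
    [0,0,-0.1],
    [0,0,-0.2],
    [0,0,-0.3],
    [0,0,-0.31],
  ],
  rot=[
    [0,0,0],
    [0,0,0],
    [0,0,0],
    [0,0,0],
  ],
  hand=[0.1,0.1,0.1,0.1],
)

```text
time_s: 32.33
ee_pos: [403.1, 234.5, 42.0]
ee_rot: [-179.9, -0.0, 124.7]
force: [-0.6, -0.2, -0.3]
gripper_width: 24.6
gripper_force: 25.0
```

Call:
apply_moves(
  delta_pos=[
    [0,0,0],
    [0,0,0],
    [0,0,0],
    [0,0,0],
    [0,0,0],
    [0,0,0.3],
    [0,0,0.6],
    [0,0,0.9],
    [0,0,0.9],
    [0,0,0.9],
  ],
  rot=[
    [0,0,0],
    [0,0,0],
    [0,0,0],
    [0,0,0],
    [0,0,0],
    [0,0,0],
    [0,0,0],
    [0,0,0],
    [0,0,0],
    [0,0,0],
  ],
  hand=[0.5,0.5,0.5,0.5,0.5,0.5,0.5,0.5,0.5,0.5],
)

```text
time_s: 33.17
ee_pos: [405.0, 235.7, 152.9]
ee_rot: [179.7, 0.0, 124.8]
force: [-0.0, -0.4, -0.4]
gripper_width: 45.5
gripper_force: 0.0
```

Call:
apply_moves(
  delta_pos=[
    [0.4,-0.1,0],
    [0.8,-0.2,0],
    [1,-0.24,-0.3],
    [1,-0.24,-0.6],
    [1,-0.24,-0.63],
    [1,-0.24,-0.63],
    [1,-0.24,-0.63],
  ],
  rot=[
    [0,0,0],
    [0,0,0],
    [0,0,0],
    [0,0,0],
    [0,0,0],
    [0,0,0],
    [0,0,0],
  ],
  hand=[0.6,0.6,0.6,0.6,0.6,0.6,0.6],
)

```text
time_s: 33.75
ee_pos: [522.6, 206.1, 74.6]
ee_rot: [-179.9, -0.1, 124.8]
force: [0.6, -0.8, 0.5]
gripper_width: 54.7
gripper_force: 0.0
```

Run:
```python
from h import *
st,p=look('scene',['sleeve_mid'],{'sleeve_mid':64})
print([ (d['box'],round(d['score'],2)) for d in spotter.trace(p,'sleeve_mid')[:3]])
for z in (54,64,74): print(z,proj(p,[402.6,235.6,z],st))
for k in range(2):
    st,p=look('wrist',['encoder_mid'])
    for d in spotter.trace(p,'encoder_mid')[:2]: print(d['box'],round(d['score'],2),ray(p,d['box'][:2],3,st))
print(st['ee_pos'],st['ee_rot'])
```

```text
scene sleeve_mid [303. 299.] 0.6 [400.  233.7  64. ]
[([302.2, 301.2, 16.3, 15.1], 0.56)]
54 [301.30151812 302.30089214]
64 [301.68764267 300.0710845 ]
74 [302.08067182 297.80140387]
wrist encoder_mid [256. 193.] 0.63 [523.8 209.4   8. ]
[256.1, 192.4, 73.1, 77.9] 0.69 [524.6451428  208.85241554   3.        ]
wrist encoder_mid [255. 196.] 0.58 [524.8 206.9   8. ]
[257.4, 193.6, 76.0, 72.6] 0.74 [525.9858622  208.46376996   3.        ]
[524.01032071 206.75104235  76.71907497] [1.79835978e+02 4.10706093e-02 1.24791638e+02]
```

Call:
apply_moves(
  delta_pos=[
    [0.008,0.014,-0.2],
    [0.008,0.014,-0.45],
    [0.008,0.014,-0.65],
    [0.008,0.014,-0.78],
    [0.008,0.014,-0.816],
    [0.008,0.014,-0.816],
    [0.008,0.014,-0.816],
  ],
  rot=[
    [0,0,0],
    [0,0,0],
    [0,0,0],
    [0,0,0],
    [0,0,0],
    [0,0,0],
    [0,0,0],
  ],
  hand=[0.6,0.6,0.6,0.6,0.6,0.6,0.6],
)

```text
time_s: 34.78
ee_pos: [525.4, 208.1, -22.1]
ee_rot: [179.9, 0.0, 124.7]
force: [0.8, 0.3, 0.3]
gripper_width: 54.9
gripper_force: 0.0
```

Call:
apply_moves(
  delta_pos=[
    [0,0,0],
    [0,0,0],
    [0,0,0],
    [0,0,0],
    [0,0,0],
    [0,0,0],
    [0,0,0],
    [0,0,0],
    [0,0,0],
  ],
  rot=[
    [0,0,0],
    [0,0,0],
    [0,0,0],
    [0,0,0],
    [0,0,0],
    [0,0,0],
    [0,0,0],
    [0,0,0],
    [0,0,0],
  ],
  hand=[0.1,0.1,0.1,0.1,0.1,0.1,0.1,0.1,0.1],
)

```text
time_s: 35.53
ee_pos: [525.1, 208.0, -22.3]
ee_rot: [179.9, 0.0, 124.8]
force: [-1.3, 0.2, 7.0]
gripper_width: 25.1
gripper_force: 25.0
```

Call:
apply_moves(
  delta_pos=[
    [0,0,0.2],
    [0,0,0.5],
    [0,0,0.8],
    [0,0,1],
    [0,0,1],
  ],
  rot=[
    [0,0,0],
    [0,0,0],
    [0,0,0],
    [0,0,0],
    [0,0,0],
  ],
  hand=[0.1,0.1,0.1,0.1,0.1],
)

```text
time_s: 35.95
ee_pos: [528.0, 209.1, 102.3]
ee_rot: [179.4, 0.1, 124.8]
force: [1.8, -0.3, -0.5]
gripper_width: 24.8
gripper_force: 25.0
```

Call:
apply_moves(
  delta_pos=[
    [0,0,0.3],
    [-0.3,0,0.4],
    [-0.6,0,0.4],
    [-0.7,0,0.4],
    [-0.7,0,0.4],
    [-0.7,0,0.4],
    [-0.7,0,0.4],
  ],
  rot=[
    [0,0,0],
    [0,0,0],
    [0,0,0],
    [0,0,0],
    [0,0,0],
    [0,0,0],
    [0,0,0],
  ],
  hand=[0.1,0.1,0.1,0.1,0.1,0.1,0.1],
)

```text
time_s: 36.53
ee_pos: [441.5, 207.9, 144.6]
ee_rot: [180.0, 0.0, 124.8]
force: [0.0, -0.1, 0.1]
gripper_width: 24.7
gripper_force: 25.0
```

Run:
```python
from h import *
for k in range(2):
    st,p=inhand('encoder_mid',(30.5,26))
print(st['ee_pos'],st['gripper_width'])
```

```text
lm [254.8, 249.5] 0.66 [ 1.27289031e+00  1.11405530e-02 -3.05003510e+01]
tr [255. 242. 112. 100.] 0.94 [ 3.75900018e+00  2.17857731e-02 -2.60010347e+01]
expected px [254.78030369 251.63222815]
lm [238.5, 130.7] 0.59 [ 64.86477557  -7.87125254 -30.5009417 ]
tr [254. 243. 114.  99.] 0.58 [  3.2158777   -0.25360665 -26.00009352]
expected px [254.78000663 251.63193115]
[441.62207814 207.85122695 144.63427858] 24.639817719418563
```

Call:
apply_moves(
  delta_pos=[
    [-0.308,0.227,0],
    [-0.308,0.227,0],
    [-0.308,0.227,0],
    [-0.308,0.227,0],
    [-0.308,0.227,0],
    [-0.308,0.227,-0.2],
    [-0.308,0.227,-0.35],
    [-0.308,0.227,-0.45],
    [-0.308,0.227,-0.5],
    [-0.308,0.227,-0.5],
  ],
  rot=[
    [0,0,0],
    [0,0,0],
    [0,0,0],
    [0,0,0],
    [0,0,0],
    [0,0,0],
    [0,0,0],
    [0,0,0],
    [0,0,0],
    [0,0,0],
  ],
  hand=[0.1,0.1,0.1,0.1,0.1,0.1,0.1,0.1,0.1,0.1],
)

```text
time_s: 37.67
ee_pos: [403.5, 234.3, 84.0]
ee_rot: [-179.9, -0.0, 124.7]
force: [0.6, -0.7, -0.5]
gripper_width: 24.8
gripper_force: 25.0
```

Call:
apply_moves(
  delta_pos=[
    [0,0,-0.1],
    [0,0,-0.2],
    [0,0,-0.28],
    [0,0,-0.28],
  ],
  rot=[
    [0,0,0],
    [0,0,0],
    [0,0,0],
    [0,0,0],
  ],
  hand=[0.1,0.1,0.1,0.1],
)

```text
time_s: 38.0
ee_pos: [404.4, 235.1, 51.3]
ee_rot: [180.0, 0.0, 124.7]
force: [0.1, 0.1, -1.3]
gripper_width: 24.6
gripper_force: 25.0
```

Call:
apply_moves(
  delta_pos=[
    [0,0,0],
    [0,0,0],
    [0,0,0],
    [0,0,0],
    [0,0,0],
    [0,0,0.3],
    [0,0,0.6],
    [0,0,0.85],
    [0,0,0.85],
    [0,0,0.85],
  ],
  rot=[
    [0,0,0],
    [0,0,0],
    [0,0,0],
    [0,0,0],
    [0,0,0],
    [0,0,0],
    [0,0,0],
    [0,0,0],
    [0,0,0],
    [0,0,0],
  ],
  hand=[0.5,0.5,0.5,0.5,0.5,0.5,0.5,0.5,0.5,0.5],
)

```text
time_s: 38.83
ee_pos: [404.7, 235.7, 155.3]
ee_rot: [179.7, 0.0, 124.8]
force: [0.0, 0.4, -0.6]
gripper_width: 45.3
gripper_force: 0.0
```

Call:
apply_moves(
  delta_pos=[
    [-0.25,-0.98,0],
    [-0.25,-0.98,0],
    [-0.25,-0.98,0],
    [-0.25,-0.98,0],
    [-0.25,-0.98,0],
  ],
  rot=[
    [0,0,0],
    [0,0,0],
    [0,0,0],
    [0,0,0],
    [0,0,0],
  ],
  hand=[0.6,0.6,0.6,0.6,0.6],
)

```text
time_s: 39.25
ee_pos: [372.2, 115.8, 152.3]
ee_rot: [-179.9, -0.1, 124.5]
force: [0.1, 0.7, -0.6]
gripper_width: 54.4
gripper_force: 0.0
```

Run:
```python
from h import *
st,p=look('scene',['encoder_mid'],{'encoder_mid':82})
print([ (d['box'],round(d['score'],2)) for d in spotter.trace(p,'encoder_mid')[:3]])
for z in (74,84,94): print(z,proj(p,[402.6,235.6,z],st))
st,p=look('wrist',['encoder_mid'],{'encoder_mid':82})
print([ (d['box'],round(d['score'],2)) for d in spotter.trace(p,'encoder_mid')[:3]])
for z in (74,84,94): print(z,proj(p,[402.6,235.6,z],st))
```

```text
scene encoder_mid [300. 294.] 0.86 [407.8 233.1  82. ]
scene encoder_mid [289. 208.] 0.61 [456.2  45.5  82. ]
[([301.6, 295.3, 32.5, 34.0], 0.86)]
74 [302.08067182 297.80140387]
84 [302.48079246 295.4907711 ]
94 [302.88819824 293.13806773]
wrist encoder_mid [375.  95.] 0.71 [403.4 234.7  82. ]
[([375.0, 94.8, 85.2, 84.3], 0.56)]
74 [371.6191832   93.36833517]
84 [375.96854336  93.63239142]
94 [380.65276473  93.9167776 ]
```

Call:
apply_moves(
  delta_pos=[
    [0,-0.98,0],
    [0,-0.98,0],
    [0,-0.98,0],
    [0,-0.98,0],
  ],
  rot=[
    [0,0,0.08],
    [0,0,0.16],
    [0,0,0.24],
    [0,0,0.24],
  ],
  hand=[0.6,0.6,0.6,0.6],
)

```text
time_s: 39.88
ee_pos: [373.8, -1.6, 153.5]
ee_rot: [-180.0, 0.0, 145.7]
force: [0.6, 0.2, 0.2]
gripper_width: 54.6
gripper_force: 0.0
```

Call:
apply_moves(
  delta_pos=[
    [0.33,-0.98,0],
    [0.33,-0.98,0],
    [0.33,-0.98,0],
    [0.33,-0.98,0],
  ],
  rot=[
    [0,0,0.08],
    [0,0,0.16],
    [0,0,0.167],
    [0,0,0.167],
  ],
  hand=[0.6,0.6,0.6,0.6],
)

```text
time_s: 40.22
ee_pos: [415.7, -121.5, 153.6]
ee_rot: [-179.9, 0.2, 159.8]
force: [0.3, 0.7, -0.0]
gripper_width: 54.8
gripper_force: 0.0
```

Call:
apply_moves(
  delta_pos=[
    [0.5,-0.98,0],
    [0.5,-0.98,-0.2],
    [0.5,-0.98,-0.3],
    [0.5,-0.98,-0.3],
    [0.5,-0.98,-0.3],
    [0.5,-0.98,-0.3],
  ],
  rot=[
    [0,0,0],
    [0,0,0],
    [0,0,0],
    [0,0,0],
    [0,0,0],
    [0,0,0],
  ],
  hand=[0.6,0.6,0.6,0.6,0.6,0.6],
)

```text
time_s: 40.72
ee_pos: [473.0, -234.5, 116.6]
ee_rot: [179.9, -0.2, 159.7]
force: [-1.2, -0.0, 0.1]
gripper_width: 54.8
gripper_force: 0.0
```

```bash
cat > col.py <<'E'
from h import *
st,p=look('wrist',['collar_mid']); print(st['ee_pos'],st['ee_rot'],st['qpos'][5],st['time_s'])
t=spotter.trace(p,'collar_mid')[0]; m=t['mask'].astype(np.uint8); print(t['box'],t['score'],m.sum())
# ring: largest inscribed opening; ears: farthest part
ys,xs=np.nonzero(m); P=np.array([ray(p,(x,y),9,st)[:2] for x,y in zip(xs,ys)])
def err(c): return c
from scipy.optimize import minimize
# circle r=17 centre maximising covered points
f=lambda c:-np.sum(1/(1+np.exp((np.linalg.norm(P-c,axis=1)-17)/0.7)))
c=min((minimize(f,P.mean(0)+d,method='Nelder-Mead') for d in ([0,0],[5,5],[-5,5],[5,-5],[-5,-5])),key=lambda r:r.fun).x
r=P-c; E=r[np.linalg.norm(r,axis=1)>19]; print('ring c',c,'ears',len(E),np.degrees(np.arctan2(*E.mean(0)[::-1])),'max',np.percentile(np.linalg.norm(E,axis=1),95))
cv2.imwrite('pics/w11.png',p['pixels'][:,:,::-1])
E
python3 col.py
```

```text
wrist collar_mid [251. 196.] 0.81 [ 484.7 -241.8    6. ]
[ 473.00431785 -234.51777824  116.55899744] [ 1.79942398e+02 -1.73457840e-01  1.59719832e+02] -97.38361219389425 40.7167
[246.9, 190.9, 36.2, 47.7] 0.71 1108
ring c [ 482.0634695 -245.7589884] ears 137 141.22620295538985 max 25.79161590682938
```

Encoder is home (mask (375,94.8) against (375,93.6) predicted). The collar's ears point to 141°, so I turn the tool by −19° and descend for a close look.

Call:
apply_moves(
  delta_pos=[
    [0.08,-0.078,-0.1],
    [0.08,-0.078,-0.25],
    [0.08,-0.078,-0.358],
    [0.08,-0.078,-0.358],
    [0.08,-0.078,-0.358],
    [0.08,-0.078,-0.358],
  ],
  rot=[
    [0,0,-0.08],
    [0,0,-0.16],
    [0,0,-0.22],
    [0,0,-0.22],
    [0,0,-0.22],
    [0,0,-0.22],
  ],
  hand=[0.6,0.6,0.6,0.6,0.6,0.6],
)

```text
time_s: 41.37
ee_pos: [483.5, -244.3, 76.0]
ee_rot: [180.0, 0.1, 141.0]
force: [0.6, -0.1, -0.1]
gripper_width: 54.8
gripper_force: 0.0
```

```bash
python3 col.py
python3 - <<'E'
from h import *
look('wrist',['collar_mid'])
E
```

```text
wrist collar_mid [256. 194.] 0.97 [ 483.9 -242.7    6. ]
[ 483.49876453 -244.33405303   75.97798519] [1.79970858e+02 1.17945661e-01 1.40986330e+02] -79.02056249351621 41.3667
[254.4, 191.4, 38.5, 52.8] 0.69 1499
ring c [ 482.3191374  -245.62767574] ears 205 141.80302654545628 max 26.272763290259405
wrist collar_mid [252. 192.] 0.56 [ 480.6 -244.7    6. ]
```

Call:
apply_moves(
  delta_pos=[
    [-0.005,0,-0.2],
    [-0.005,0,-0.45],
    [-0.005,0,-0.65],
    [-0.005,0,-0.78],
    [-0.005,0,-0.832],
    [-0.005,0,-0.832],
    [-0.005,0,-0.832],
  ],
  rot=[
    [0,0,0],
    [0,0,0],
    [0,0,0],
    [0,0,0],
    [0,0,0],
    [0,0,0],
    [0,0,0],
  ],
  hand=[0.6,0.6,0.6,0.6,0.6,0.6,0.6],
)

```text
time_s: 42.2
ee_pos: [482.9, -245.0, -24.7]
ee_rot: [180.0, 0.1, 140.8]
force: [0.3, 0.1, 0.7]
gripper_width: 54.9
gripper_force: 0.0
```

Call:
apply_moves(
  delta_pos=[
    [0,0,0],
    [0,0,0],
    [0,0,0],
    [0,0,0],
    [0,0,0],
    [0,0,0],
    [0,0,0],
    [0,0,0],
  ],
  rot=[
    [0,0,0],
    [0,0,0],
    [0,0,0],
    [0,0,0],
    [0,0,0],
    [0,0,0],
    [0,0,0],
    [0,0,0],
  ],
  hand=[0.2,0.2,0.2,0.2,0.2,0.2,0.2,0.2],
)

```text
time_s: 42.87
ee_pos: [482.8, -245.0, -24.3]
ee_rot: [180.0, 0.1, 140.8]
force: [-0.6, 0.4, 5.8]
gripper_width: 32.1
gripper_force: 25.0
```

Call:
apply_moves(
  delta_pos=[
    [0,0,0.2],
    [0,0,0.5],
    [0,0,0.8],
    [0,0,1],
    [0,0,1],
  ],
  rot=[
    [0,0,0],
    [0,0,0],
    [0,0,0],
    [0,0,0],
    [0,0,0],
  ],
  hand=[0.2,0.2,0.2,0.2,0.2],
)

```text
time_s: 43.28
ee_pos: [485.6, -246.4, 100.1]
ee_rot: [179.9, 0.6, 140.8]
force: [0.2, 0.2, 0.1]
gripper_width: 32.5
gripper_force: 25.0
```

Call:
apply_moves(
  delta_pos=[
    [-0.5,0.3,0.5],
    [-0.5,0.98,0.5],
    [-0.5,0.98,0.5],
    [-0.5,0.98,0.5],
    [-0.5,0.98,0.5],
  ],
  rot=[
    [0,0,-0.06],
    [0,0,-0.12],
    [0,0,-0.186],
    [0,0,-0.186],
    [0,0,-0.186],
  ],
  hand=[0.2,0.2,0.2,0.2,0.2],
)

```text
time_s: 43.7
ee_pos: [420.3, -123.4, 155.4]
ee_rot: [179.9, -0.1, 125.0]
force: [0.3, -0.4, 0.1]
gripper_width: 31.7
gripper_force: 25.0
```

Call:
apply_moves(
  delta_pos=[
    [-0.4,0.98,0],
    [-0.4,0.98,0],
    [-0.4,0.98,0],
    [-0.4,0.98,0],
  ],
  rot=[
    [0,0,0],
    [0,0,0],
    [0,0,0],
    [0,0,0],
  ],
  hand=[0.2,0.2,0.2,0.2],
)

```text
time_s: 44.03
ee_pos: [370.6, -5.2, 153.6]
ee_rot: [-179.9, -0.3, 125.1]
force: [-0.7, 0.3, -0.9]
gripper_width: 31.7
gripper_force: 25.0
```

Call:
apply_moves(
  delta_pos=[
    [0,0.98,0],
    [0,0.98,0],
    [0,0.98,0],
    [0,0.98,0],
  ],
  rot=[
    [0,0,0],
    [0,0,0],
    [0,0,0],
    [0,0,0],
  ],
  hand=[0.2,0.2,0.2,0.2],
)

```text
time_s: 44.37
ee_pos: [374.8, 112.4, 154.2]
ee_rot: [179.9, -0.1, 125.2]
force: [0.6, -0.2, -0.4]
gripper_width: 31.6
gripper_force: 25.0
```

Call:
apply_moves(
  delta_pos=[
    [0.1,0.4,0],
    [0.1,0.8,0],
    [0.1,0.8,0],
    [0.1,0.8,0],
    [0.1,0.8,0],
    [0.1,0.8,0],
    [0.1,0.8,0],
  ],
  rot=[
    [0,0,0],
    [0,0,0],
    [0,0,0],
    [0,0,0],
    [0,0,0],
    [0,0,0],
    [0,0,0],
  ],
  hand=[0.2,0.2,0.2,0.2,0.2,0.2,0.2],
)

```text
time_s: 44.95
ee_pos: [386.3, 202.5, 154.4]
ee_rot: [-179.9, 0.0, 124.7]
force: [1.1, -0.2, 0.5]
gripper_width: 32.1
gripper_force: 25.0
```

Run:
```python
from h import *
for k in range(2):
    st,p=inhand('collar_mid',(31,34))
print(st['ee_pos'],st['ee_rot'],st['gripper_width'])
```

```text
lm [258.2, 248.4] 0.85 [  2.17485944   1.84008564 -31.00267835]
tr [256. 245.  62.  84.] 0.66 [  5.69511628   0.42778029 -34.00264418]
tr [288. 149. 111. 105.] 0.25 [ 56.42741307  16.14434698 -34.03780381]
expected px [254.77966402 252.0582458 ]
lm [256.2, 249.8] 0.75 [  1.3435343    0.76377309 -31.00021544]
expected px [254.78253309 252.05734963]
[386.38586723 203.08162216 154.82509266] [1.79993628e+02 1.27688787e-02 1.24747507e+02] 31.88456743465957
```

Call:
apply_moves(
  delta_pos=[
    [0.145,0.257,0],
    [0.145,0.257,0],
    [0.145,0.257,0],
    [0.145,0.257,0],
    [0.145,0.257,-0.2],
    [0.145,0.257,-0.4],
    [0.145,0.257,-0.5],
    [0.145,0.257,-0.57],
    [0.145,0.257,-0.6],
    [0.145,0.257,-0.6],
  ],
  rot=[
    [0,0,0],
    [0,0,0],
    [0,0,0],
    [0,0,0],
    [0,0,0],
    [0,0,0],
    [0,0,0],
    [0,0,0],
    [0,0,0],
    [0,0,0],
  ],
  hand=[0.2,0.2,0.2,0.2,0.2,0.2,0.2,0.2,0.2,0.2],
)

```text
time_s: 46.08
ee_pos: [403.4, 234.6, 82.5]
ee_rot: [-180.0, -0.0, 124.8]
force: [-0.4, -0.2, -0.1]
gripper_width: 32.2
gripper_force: 25.0
```

Call:
apply_moves(
  delta_pos=[
    [0,0,-0.05],
    [0,0,-0.1],
    [0,0,-0.15],
    [0,0,-0.15],
  ],
  rot=[
    [0,0,0],
    [0,0,0],
    [0,0,0],
    [0,0,0],
  ],
  hand=[0.2,0.2,0.2,0.2],
)

```text
time_s: 46.42
ee_pos: [404.1, 235.7, 65.0]
ee_rot: [179.9, -0.0, 124.8]
force: [-1.8, 2.5, 2.9]
gripper_width: 32.3
gripper_force: 25.0
```

Call:
apply_moves(
  delta_pos=[
    [0,0,0],
    [0,0,0],
    [0,0,0],
    [0,0,0],
    [0,0,0],
    [0,0,0.3],
    [0,0,0.6],
    [0,0,0.8],
    [0,0,0.8],
    [0,0,0.8],
  ],
  rot=[
    [0,0,0],
    [0,0,0],
    [0,0,0],
    [0,0,0],
    [0,0,0],
    [0,0,0],
    [0,0,0],
    [0,0,0],
    [0,0,0],
    [0,0,0],
  ],
  hand=[0.6,0.6,0.6,0.6,0.6,0.6,0.6,0.6,0.6,0.6],
)

```text
time_s: 47.25
ee_pos: [404.5, 235.3, 161.9]
ee_rot: [179.8, 0.0, 124.8]
force: [0.4, -0.8, -0.3]
gripper_width: 54.7
gripper_force: 0.0
```

Call:
apply_moves(
  delta_pos=[
    [-0.25,-0.98,0],
    [-0.25,-0.98,0],
    [-0.25,-0.98,0],
    [-0.25,-0.98,0],
    [-0.25,-0.98,0],
    [-0.25,-0.98,0],
    [-0.25,-0.98,0],
  ],
  rot=[
    [0,0,0],
    [0,0,0],
    [0,0,0],
    [0,0,0],
    [0,0,0],
    [0,0,0],
    [0,0,0],
  ],
  hand=[0.6,0.6,0.6,0.6,0.6,0.6,0.6],
)

```text
time_s: 47.83
ee_pos: [373.7, 118.0, 160.1]
ee_rot: [-180.0, -0.0, 124.9]
force: [0.7, -0.1, -0.6]
gripper_width: 54.6
gripper_force: 0.0
```

Run:
```python
from h import *
K=[]
for c in ['scene','wrist']:
    st,p=look(c,['collar_mid'],{'collar_mid':96})
    print([ (d['box'],round(d['score'],2)) for d in spotter.trace(p,'collar_mid')[:2]])
    for z in (88,96,104): print(z,proj(p,[402.6,235.6,z],st))
    u=proj(p,[402.6,235.6,70],st).astype(int); r=50; k=p['pixels'][max(0,u[1]-r):u[1]+r,u[0]-r:u[0]+r,::-1]; K.append(cv2.resize(k,(400,400),interpolation=cv2.INTER_CUBIC))
cv2.imwrite('pics/end.png',np.hstack(K))
```

```text
scene collar_mid [301. 292.] 0.8 [405.9 235.3  96. ]
[([302.6, 294.3, 18.6, 24.0], 0.55)]
88 [302.64286947 294.55480222]
96 [302.97057116 292.6623773 ]
104 [303.30308997 290.74213423]
wrist collar_mid [380.  95.] 0.85 [404.3 236.   96. ]
[([380.5, 89.9, 55.3, 69.2], 0.93)]
88 [374.42059908  93.8833355 ]
96 [378.04491773  94.11728139]
104 [381.8945926   94.36577378]
```

View pics/end.png

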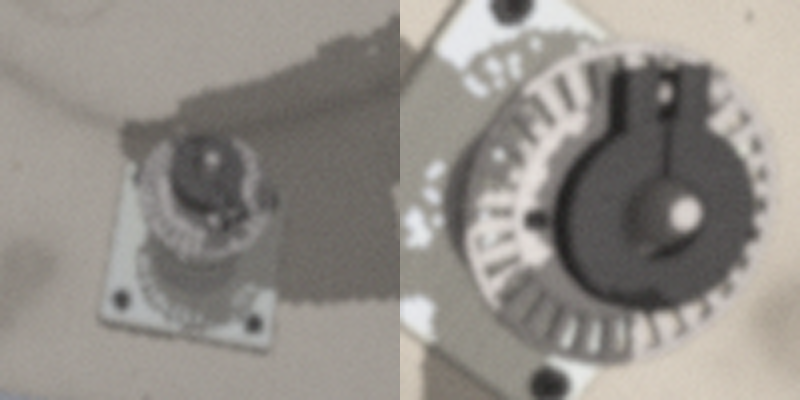

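The stack is level, with the collar on the hub and the shaft tip standing out of its bore. The gripper is clear, so I hand in.

```bash
python3 -c "
from h import *
print(env.job_done())"
```

```text
the job is handed in; nothing more can be done
None
```

I stacked all five parts on the spindle in order and handed the job in at about 48 s; the hand-in returned no verdict, but the last pictures show the stack level, with the gripper clear and nothing held, and the arm stayed clear of the bottle (not checked in a last picture).

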